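# Enable the bench laser: key on, then open the shutter with the hooked rod

### The arm

A 7-joint arm with a two-finger parallel gripper is mounted at the origin on a cart in front of the work surface, level with it; the furniture and walls round the work are solid. World frame = base frame: x ahead of the robot, y to its left, z up, the work surface at z = 0. Lengths are in m, angles in rad, forces in N, time in s.
With the tool pointing down it reaches from about 0.425 to 0.95 m from the base axis. Payload 4.7 kg.
Tool frame: the origin (TCP) lies midway between the tips of the shut fingers; the grasp point (between the pads) lies 19 mm behind it (arm.grip_point_offset is the distance from the TCP to the grasp point, in m); z points along the fingers, y is the line along which they close (so a half turn about z gives the same grasp; the last joint's range is limited). The gripper opens to 87 mm and grips with 3 to 60 N. Pads are 19 mm wide; open, the fingers measure 117 mm over their backs; the gripper's body (75 mm by 190 mm) begins 51 mm behind the grasp point.
Start: joints at [1.092, 0.469, -0.049, 1.532, 0.024, 1.141, -0.082], TCP at [0.294, -0.608, 0.223] pointing down, gripper open.
Joint ranges: [-2.59, 2.59], [-0.33, 1.99], [-1.39, 1.29], [0.1, 2.45], [-1.04, 4.18], [0.21, 1.99], [-2.66, 2.66]. Speed limits (rad/s): [2.57, 2.57, 3.14, 3.14, 3.14, 3.14, 3.14].

### API

Orientations are given as a unit quaternion [w, x, y, z].
In Python, from plant import arm gives the robot as it stands. The module is installed in compiled form; this text tells all that it offers.
- The arm moves only by the shell command python3 -m crank 'ROWS' [FORCE]. ROWS is JSON, a list of rows, each a list of 3 entries, a list of its own where there are three numbers: the shift along the tool's x, y, z in cm, then the turn about the tool's z in rad, then the gripper command: -1 is shut, 1 is fully open, values between are in proportion. In form: [[[x, y, z], turn, claw], ...]. A call has 1 to 10 rows; each row shifts and turns the commanded pose from where the row before left it, along the tool's axes as they then stand; what a row does not reach is not made up. A row lasts 1/12 s, in which the tool goes at most 41.7 mm and 7.16 degrees, less where a joint would pass 70% of its speed; a pose out of reach is approached as far as the arm can. A call is refused whole if a number of a shift passes 4.17 or a number of a turn 0.125, either way. A call with a gripper value outside its range is refused whole. The fingers move at their own pace and stop on an object; FORCE is the grip in N (left out, the last holds). Time passes only in rows, so rows that do not move let the fingers close. It gives the time, the measured TCP pose, the force, the opening and the grip force at its end, in the units of the state.
- arm.observe(): the state, without advancing time (a new reading comes with each control period).
- arm.read_camera(name): name is "scene" or "side" or "wrist"; returns a dict with "color" (480x640x3 uint8, red, green, blue), "mtx" (3x3 intrinsics, pixels), "dist_coeffs" ([k1, k2, p1, p2, k3] as OpenCV has them; the pictures are not rectified), "R" (3x3) and "t" (3): a world point X has camera coordinates R X + t; the wrist camera has in their place "T_tool_cam" (4x4, takes a point from camera to tool coordinates, whose origin is the TCP and whose axes are the flange's). Camera axes: x right, y down, z forward; pixel columns grow to the right and rows downward; lengths in m; the calibration is good to about 2 mm. A picture is of the moment at which its call begins: read the wrist's pose just before it. There is no depth.
- arm.finish_job(): hands the job in; it is judged then, once.
The state is a dict: "time": time; "joint_pos": joint angles; "dq": joint speeds; "effort": joint torques, N m; "position": TCP position; "tcp_rot": TCP orientation; "ft_force": force on the tool from outside, world axes, zero at the start; "ft_torque": the same for the moment, N m; "grip_width": opening from 0.0 (shut) to 1.0 (fully open); "grip_force": force on a finger pad.
Only numpy, scipy, OpenCV 4.12 (cv2) and the standard library are available. Lean on these libraries where they do the work, as an engineer would, in place of code of your own. Each camera call takes 0.05 s, during which the arm holds its last target. There are 200 camera calls.

### The job

Take the red-headed key from its stand, push it fully into the key switch on the sloping console and turn it clockwise as far as it goes, to on, and leave it in the switch. Then take the hooked rod from its rest, reach over the orange shield and, with the hook only (keep the gripper off that lever), pull the yellow shutter bar toward the shield as far as it goes. Finally lay the rod back in its rest as it was, without knocking over or shoving away the beaker, the brown bottle, the timer or the tape.

Things in the scene. Friction and masses are not known exactly. Their poses are not given: they have to be found in the camera images.
- key_head (a point): Centre of the red head of the loose key (30 g). Head 24 (x) x 10 (y) x 44 mm (z); grasp it across the 10 mm. A flat brass blade, 12 (x) x 4 (y) mm, 22 mm long, points along -z from the head's underside, which lies 22 mm below this point. It stands upright at first, head free, blade in a grey stand 30 mm high: lift 24 mm to free it. A half turn about z makes no difference.
- key_slot (a point): Centre of the mouth of the key switch's slot. Axes are fixed (they do not turn with the switch): z out of the slot, square to the sloping face; x up the slope; y to the left. Slot 14 x 6 mm with a 2 mm funnel edge, 24 mm deep along -z, its long side along x while off. The head's underside rests on the mouth when the key is fully in.
- key_switch (a joint): Turn of the key switch: 0 off (slot along x of key_slot), 1.05 rad fully on, clockwise as seen by someone facing the console (about -z of key_slot). Friction only (0.04 N m), no spring. The key has about 0.18 rad of play in the slot, so the key must turn some 0.2 rad more than the switch.
- laser_bench: Fixed laser bench, base 205 x 130 mm; origin on the worktop under the lever's pivot (32 mm up); x points away from the robot, y left, z up. An orange clear shield 126 mm wide stands across it at x = -65 mm, top 130 mm above the worktop. A black laser head 68 mm high begins at x = +71 mm. A tall clear tote stands close on its left, an open pink tip box on its right.
- shutter_bar (a point): Centre of the yellow crossbar, 46 mm long along the bench's y and 10 mm thick, on top of the shutter lever, 55 mm from the lever's pivot, behind the shield. It leans away from the shield (24 mm beyond the pivot, 82 mm above the worktop) at first.
- shutter (a joint): Shutter lever: 0 closed (leaning away from the shield by 0.45 rad), 0.9 rad open (leaning toward the shield by 0.45 rad). Stays where it is left; takes about 1 N at the bar.
- rod: Hooked rod; the origin is the centre of its blue handle, 100 (x) x 16 (y) x 24 mm (z), which is the place to grasp, across the 16 mm. A 7 mm steel shank leaves the handle along +x at the handle's middle height and at x = 160 mm bends down along -z to a tip 95 mm below the handle's centre line. Mass about 90 g.
- rod_tip (a point): Tip of the rod's hook, at x = 160 mm, z = -95 mm in the rod's axes.
- rest_seat (a point): Where the handle's centre lies in the fixed white rest, 105 mm above the worktop; the rod lies along its x, hook hanging at +x. Two flared uprights 10 mm thick carry it: under the handle's rear at x = -38 mm (notch 22 mm wide, 107 mm high) and under the shank at x = +110 mm (13 mm, 116 mm). In between the handle is free, over a foot 60 mm wide, 8 mm high.
- beaker: Loose glass beaker, 54 mm wide, 68 mm high; origin under its centre. To be left alone.
- amber_bottle: Loose brown bottle, 52 mm wide, 102 mm high; origin under its centre. To be left alone.
- timer: Loose white timer, 62 x 68 x 18 mm; origin under its centre. To be left alone.
- tape: Loose roll of tape, 84 mm wide, 19 mm high, lying flat; origin under its centre. To be left alone.
- console: Fixed grey wedge, 140 x 150 mm, origin on the worktop under it; its face slopes 26 degrees from level and faces the robot (-x). The brass plug of the key switch stands 12 mm above the dark face plate; nothing else on the plate is more than 10 mm high.

How it is judged:
On the way, in this order (a step that is already met when the one before it is completed fails the run):
1. the key is fully in the key switch (z of key_head in the frame of key_slot below 0.0265 m and distance between key_head and key_slot below 0.03 m and angle between the z axis of key_head and the z axis of key_slot, either way round below 0.2 rad), for 0.1 s.
2. the key switch is on (value of joint key_switch above 0.88 rad), for 0.1 s.
3. the rod is lifted from its rest (distance of rod from where it was at the start of the episode above 0.04 m), for 0.1 s.
4. the shutter bar is pulled open (value of joint shutter above 0.72 rad), for 0.1 s.
At the end, for the whole second after the job is handed in: Key in the switch (head within 6 mm of the mouth, 0.25 rad of square), switch on (over 0.85 of 1.05 rad), shutter open (over 0.7 of 0.9 rad); rod still in its rest, hook hanging down on the side where it was, handle centre within 25 mm of the seat in plan and 8 mm in height (value of joint key_switch above 0.85 rad and z of key_head in the frame of key_slot below 0.0285 m and distance between key_head and key_slot below 0.032 m and angle between the z axis of key_head and the z axis of key_slot, either way round below 0.25 rad and value of joint shutter above 0.7 rad and horizontal distance between rod and rest_seat below 0.025 m and z of rod in the frame of rest_seat between -0.008 and 0.008 m and angle between rod's own z axis and vertical below 0.25 rad and x of rod_tip in the frame of rest_seat above 0.1 m and linear speed of rod below 0.02 m/s); the robot touches nothing.
It fails at once if the gripper or the arm touches the shutter lever (contact force between any of the fingers, the arm and shutter above 0.5 N).
It fails at once if the beaker, brown bottle, timer or tape is shoved over 30 mm or tipped over (distance of any of beaker, amber_bottle, timer, tape from where it was at the start of the episode above 0.03 m or angle between any of beaker, amber_bottle's own z axis and vertical above 0.6 rad).
It also fails if it takes over 67 s, if anything falls off the work surface, if the arm or the gripper's body presses on something with over 40 N, if the wrist force passes 120 N, or if a joint passes its speed limit or range.

## Working session

There is one attempt and no reset: what is moved stays moved. The work goes in short steps, Python scripts to look and compute and a shell command to move; the robot and the scene stay as the last step left them, time stands still between calls to the robot, and variables do not carry over. Pictures are saved under pics/ and viewed, at most 10 in all, crops included, and the job is handed in when it is done.

```bash
mkdir -p pics; python3 - <<'E'
from plant import arm
import cv2,numpy as np
s=arm.observe();print(s['position'],s['tcp_rot'],s['grip_width'],s['time'])
for n in("scene","side","wrist"):
    c=arm.read_camera(n);cv2.imwrite(f"pics/{n}0.png",c["color"][:,:,::-1])
    print(n,{k:np.round(v,3).tolist() for k,v in c.items() if k!="color"})
E
```

```text
[ 0.29322513 -0.6072932   0.22147713] [-9.70547468e-04  9.74807733e-01  2.23044544e-01 -2.70360331e-04] 0.9992332784108985 0.0
scene {'mtx': [[538.949, 0.0, 312.543], [0.0, 538.949, 235.221], [0.0, 0.0, 1.0]], 'dist_coeffs': [0.032, 0.0, 0.0, 0.0, 0.0], 'R': [[-0.461, -0.887, -0.01], [-0.57, 0.305, -0.763], [0.68, -0.346, -0.646]], 't': [0.335, 0.371, 1.025]}
side {'mtx': [[597.064, 0.0, 323.796], [0.0, 597.064, 245.846], [0.0, 0.0, 1.0]], 'dist_coeffs': [-0.082, 0.0, 0.0, 0.0, 0.0], 'R': [[-0.877, -0.481, 0.009], [-0.402, 0.723, -0.562], [0.264, -0.496, -0.827]], 't': [0.527, 0.18, 1.43]}
wrist {'mtx': [[336.378, 0.0, 321.386], [0.0, 336.378, 235.086], [0.0, 0.0, 1.0]], 'dist_coeffs': [0.022, 0.0, 0.0, 0.0, 0.0], 'T_tool_cam': [[-0.001, -0.96, -0.28, 0.076], [1.0, -0.001, 0.0, -0.001], [-0.0, -0.28, 0.96, -0.163], [0.0, 0.0, 0.0, 1.0]]}
```

View pics/scene0.png

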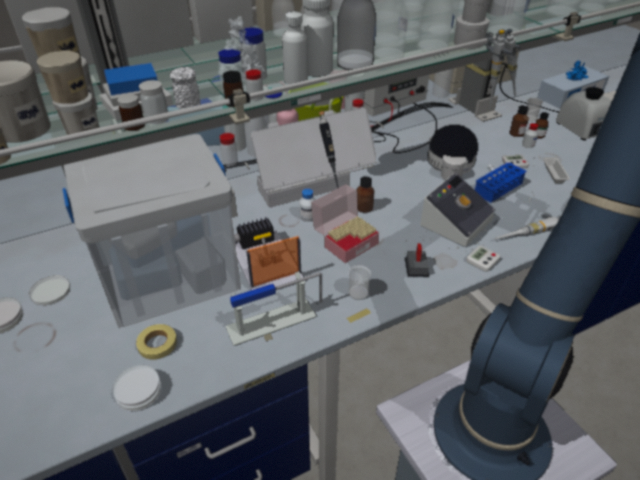

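View pics/side0.png

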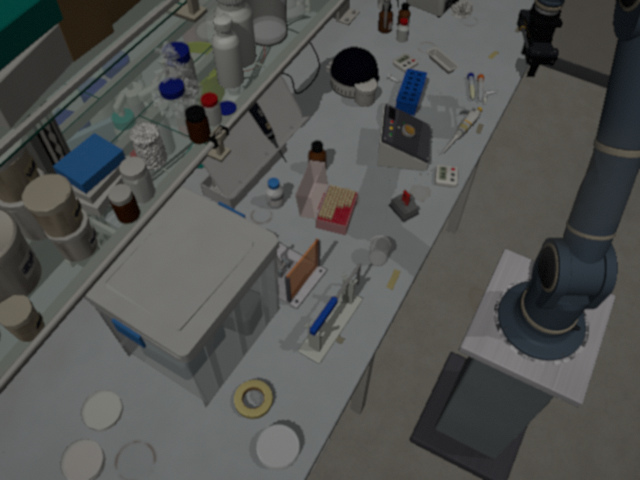

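The scene view shows the red key head at about (420,252), the plug at (463,201), the rod handle at (253,294) and the shield at (275,262). In the side view they are at (406,196), (409,130), (323,316) and (303,270). I'll measure by colour masks and rays.

```bash
cat > h.py <<'E'
import cv2,numpy as np
from plant import arm
from scipy.spatial.transform import Rotation as Ro
def rot(s): q=s['tcp_rot']; return Ro.from_quat([q[1],q[2],q[3],q[0]]).as_matrix()
def grab(n):
    s=arm.observe(); c=arm.read_camera(n)
    if n=="wrist":
        T=np.array(c["T_tool_cam"]);R=rot(s)
        c["C"]=R@T[:3,3]+s['position'];c["A"]=R@T[:3,:3]
    else: c["A"]=np.array(c["R"]).T;c["C"]=-c["A"]@np.array(c["t"])
    return c
def ray(c,p):
    u=cv2.undistortPoints(np.array([[p]],float),np.array(c["mtx"]),np.array(c["dist_coeffs"]))[0,0]
    d=c["A"]@np.array([u[0],u[1],1]);return d/np.linalg.norm(d)
def plane(c,p,z): d=ray(c,p);return c["C"]+d*(z-c["C"][2])/d[2]
def tri(c1,p1,c2,p2):
    d1,d2=ray(c1,p1),ray(c2,p2)
    k=np.linalg.lstsq(np.c_[d1,-d2],c2["C"]-c1["C"],rcond=None)[0]
    a,b=c1["C"]+k[0]*d1,c2["C"]+k[1]*d2
    return (a+b)/2,np.linalg.norm(a-b)
def blob(c,lo,hi,box,minA=8):
    x0,y0,x1,y1=box;h=cv2.cvtColor(c["color"],cv2.COLOR_RGB2HSV)
    m=np.zeros(h.shape[:2],np.uint8);m[y0:y1,x0:x1]=cv2.inRange(h,lo,hi)[y0:y1,x0:x1]
    n,l,st,ce=cv2.connectedComponentsWithStats(m)
    o=[]
    for i in range(1,n):
        if st[i,4]>=minA:
            pts=cv2.findContours((l==i).astype(np.uint8),0,1)[0][0]
            o.append((int(st[i,4]),ce[i].round(1),st[i,:4].tolist(),cv2.minAreaRect(pts)))
    return sorted(o,key=lambda t:-t[0])
E
python3 - <<'E'
from h import *
a,b=grab("scene"),grab("side")
B={"key":((0,150,60),(8,255,255),(405,235,435,270),(395,185,418,208)),
"handle":((105,130,50),(125,255,255),(222,275,285,312),(300,290,345,340)),
"plug":((8,90,80),(25,255,255),(450,190,475,212),(395,118,425,142)),
"shield":((3,110,60),(20,255,255),(240,230,305,290),(280,235,325,305))}
for k,(lo,hi,x,y) in B.items():
    p,q=blob(a,lo,hi,x),blob(b,lo,hi,y);print(k,p[:2],q[:2])
    if p and q: print("   ->",tri(a,p[0][1],b,q[0][1]))
cv2.imwrite("pics/c.png",np.vstack([np.hstack([cv2.resize(a["color"][180:300,390:510],(400,400)),cv2.resize(a["color"][225:345,215:335],(400,400))])])[:,:,::-1])
cv2.imwrite("pics/d.png",np.hstack([cv2.resize(b["color"][90:220,360:490],(400,400)),cv2.resize(b["color"][230:360,260:390],(400,400))])[:,:,::-1])
E
```

```text
key [(51, array([418.5, 252.5]), [417, 245, 4, 16], ((418.5, 252.5), (15.0, 3.0), 90.0))] [(61, array([405.6, 197.3]), [402, 191, 8, 14], ((405.4189147949219, 197.4864959716797), (6.5759596824646, 12.658721923828125), 9.462321281433105))]
   -> (array([ 0.43584385, -0.1472631 ,  0.04657572]), np.float64(0.0026533920336667036))
handle [(430, array([252.3, 294.8]), [231, 285, 44, 22], ((252.5500030517578, 294.6499938964844), (9.803059577941895, 45.53679656982422), 71.56504821777344))] [(292, array([322.9, 315.6]), [310, 297, 27, 38], ((323.26513671875, 315.3355712890625), (7.209239959716797, 43.009674072265625), 34.99201965332031))]
   -> (array([0.4448474 , 0.29145237, 0.10262303]), np.float64(0.0005259421872690964))
plug [(81, array([464.4, 200.1]), [459, 195, 12, 11], ((464.25006103515625, 200.2500457763672), (10.60660171508789, 7.071067810058594), 45.0))] [(57, array([409.2, 129.3]), [405, 125, 9, 9], ((409.2000427246094, 129.60000610351562), (9.838699340820312, 6.260990142822266), 26.56505012512207))]
   -> (array([ 0.52112656, -0.35343513,  0.07912048]), np.float64(0.00013328892708352192))
shield [(1725, array([274. , 260.3]), [248, 237, 51, 48], ((274.9631652832031, 260.36932373046875), (35.98080825805664, 55.106414794921875), 74.24882507324219))] [(719, array([303. , 268.5]), [287, 240, 31, 57], ((303.637939453125, 267.3448486328125), (17.292638778686523, 59.712154388427734), 37.23483657836914))]
   -> (array([0.55395117, 0.19174626, 0.07214787]), np.float64(0.0034989987866213025))
```

View pics/c.png

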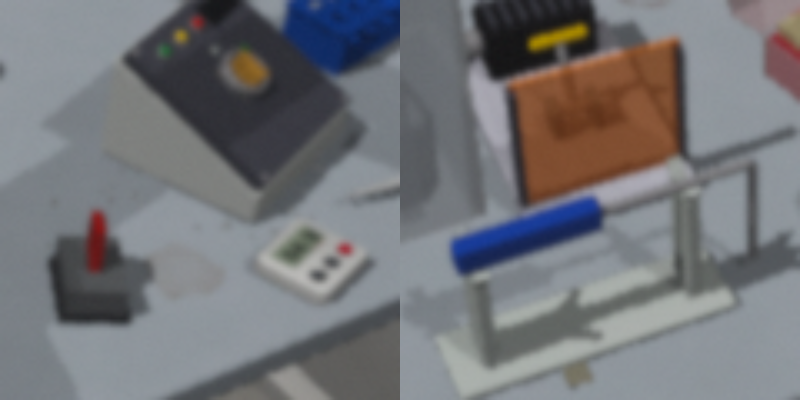

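View pics/d.png

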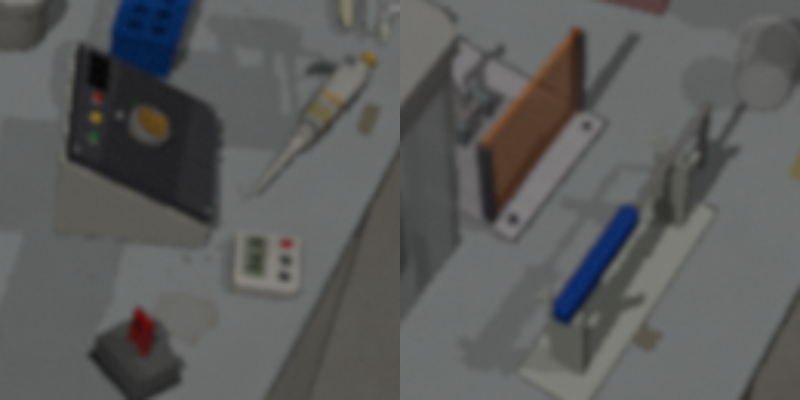

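Both crops are clear. The key's thin edge faces the scene camera, the plug is on the slope, and the rod lies roughly parallel to the shield. The points fit the expected heights: handle 0.103 against 0.105, key about 0.05. I'll go over the console for a closer look.

```bash
python3 -m crank '[[[3.2,-1.3,0],0,1],[[3.2,-1.3,0],0,1],[[3.2,-1.3,0],0,1],[[3.2,-1.3,0],0,1],[[3.2,-1.3,0],0,1],[[3.2,-1.3,0],0,1],[[3.2,-1.3,0],0,1],[[3.2,-1.3,0],0,1],[[3.2,-1.3,0],0,1],[[3.2,-1.3,0],0,1]]'
python3 -m crank '[[[0,0,0],0,1],[[0,0,0],0,1],[[0,0,0],0,1]]'
python3 - <<'E'
from h import *
s=arm.observe();print(s['position'],rot(s).round(3).tolist(),s['joint_pos'])
c=grab("wrist");cv2.imwrite("pics/w1.png",c["color"][:,:,::-1])
for lo,hi in [((8,90,80),(25,255,255)),((0,150,60),(8,255,255))]: print(blob(c,lo,hi,(0,0,640,480),40)[:4])
np.save("w1.npy",c,allow_pickle=True)
E
```

```text
time: 1.08
position: [0.526, -0.3503, 0.2226]
tcp_rot: [0.0, 0.975, 0.223, 0.0]
ft_force: [0.6, -1.4, -1.3]
grip_width: 1.0
grip_force: 0.0
time: 1.33
position: [0.5247, -0.3521, 0.2224]
tcp_rot: [0.0, 0.975, 0.223, -0.0]
ft_force: [-1.1, -0.2, 0.6]
grip_width: 0.997
grip_force: 0.0
[ 0.5246888  -0.35214072  0.22237227] [[0.901, 0.435, -0.001], [0.435, -0.901, -0.001], [-0.001, 0.0, -1.0]] [ 0.63405733  0.4039277  -0.14959092  1.63660793  0.06657745  1.10643795
 -0.65465519]
[(905, array([511.2, 328.8]), [492, 299, 33, 59], ((508.755859375, 327.8264465332031), (59.13299560546875, 29.911632537841797), 85.60128784179688)), (588, array([314.1, 227.6]), [302, 215, 26, 26], ((314.2499694824219, 227.25001525878906), (24.60452651977539, 24.78069496154785), 3.3664605617523193)), (319, array([593.2, 376.3]), [575, 371, 34, 18], ((591.5, 379.5), (17.0, 33.0), 90.0)), (272, array([533.7, 375.4]), [518, 370, 33, 17], ((534.0, 378.0), (16.0, 32.0), 90.0))]
[(475, array([ 89. , 207.1]), [68, 196, 46, 24], ((90.35000610351562, 206.5500030517578), (13.914022445678711, 47.750396728515625), 71.56504821777344)), (59, array([323.9, 173.5]), [320, 170, 9, 8], ((324.0, 173.5), (7.0, 8.0), 90.0))]
```

View pics/w1.png

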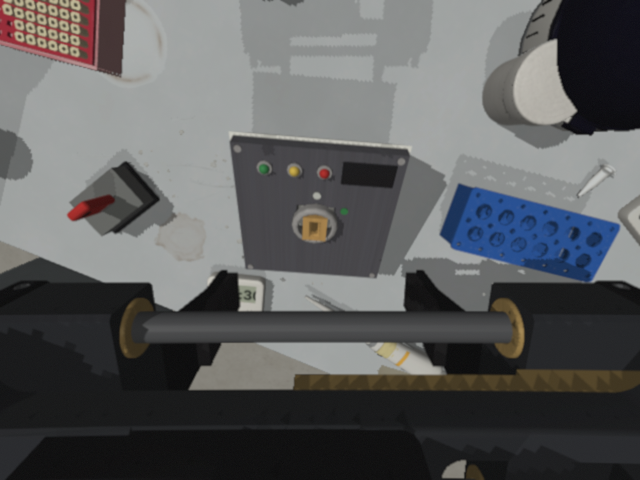

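The wrist view shows the console plate with corner screws at about (237,148), (402,161), (250,270) and (373,276), the plug with its slot at (316,228) and the key at (90,207). The tool can't tilt, so I'll have to tilt the key 26° inside the grip.

```bash
python3 - <<'E'
from h import *
w=np.load("w1.npy",allow_pickle=True).item()
a,b=grab("scene"),grab("side")
print("plug",tri(w,(316,228),a,(464.4,200.1)),tri(w,(316,228),b,(409.2,129.3)))
g=cv2.cvtColor(w["color"],cv2.COLOR_RGB2GRAY);m=np.zeros_like(g);m[125:285,220:420]=(g[125:285,220:420]<100)*255
k=max(cv2.findContours(cv2.morphologyEx(m,2,np.ones((5,5))),0,1)[0],key=cv2.contourArea)
q=cv2.approxPolyDP(k,8,True)[:,0];print("plate",q.tolist())
P=tri(w,(316,228),a,(464.4,200.1))[0]
for u,v in (((237,148),(402,161)),((250,270),(373,276))):
  for z in (.05,.1):
    d=plane(w,u,z)-plane(w,v,z);print(z,np.degrees(np.arctan2(d[1],d[0])),np.linalg.norm(d))
r=blob(w,(0,150,60),(8,255,255),(60,190,120,225))[0]
print("key",tri(w,r[1],a,(418.5,252.5)),tri(w,r[1],b,(405.6,197.3)))
# rod ends by handle mask long axis + bench shield top corners
for nm,c,box in(("a",a,(222,275,285,312)),("b",b,(300,290,345,340))):
  r=blob(c,(105,130,50),(125,255,255),box)[0][3];p=cv2.boxPoints(r);
  e=sorted([(p[i]+p[(i+1)%4])/2 for i in range(4)],key=lambda t:-np.linalg.norm(t-np.array(r[0])))[:2]
  e=[plane(c,t,.105) for t in e];d=e[0]-e[1];print("rod",nm,e,np.degrees(np.arctan2(d[1],d[0])),np.linalg.norm(d))
E
```

```text
plug (array([ 0.51695621, -0.34895606,  0.08334992]), np.float64(9.072090966669242e-05)) (array([ 0.51844045, -0.3481352 ,  0.08540168]), np.float64(0.0021321705253231106))
plate [[232, 137], [245, 264], [377, 273], [407, 150]]
0.05 111.31604490837692 0.1600741259798405
0.1 111.31604490837694 0.1361831699704223
0.05 112.65915232723002 0.13196271624731515
0.1 112.65915232722998 0.1122673692982086
key (array([ 0.4303776 , -0.14022137,  0.05287177]), np.float64(0.0017727665276382996)) (array([ 0.43333925, -0.14133861,  0.05658357]), np.float64(0.0011784602430794338))
rod a [array([0.44038497, 0.24198477, 0.105     ]), array([0.44488024, 0.34017851, 0.105     ])] -92.62115122815702 0.0982965781812222
rod b [array([0.44112621, 0.23889482, 0.105     ]), array([0.44667941, 0.34185567, 0.105     ])] -93.08725864014154 0.10311049558154385
```

```bash
python3 -m crank '[[[0.1,-3.8,0],0,1],[[0.1,-3.8,0],0,1],[[0.1,-3.8,0],0,1],[[0.1,-3.8,1],0,1],[[0.1,-3.8,2],0,1],[[0.1,-3.8,3],0,1],[[0.2,0,0],0,1],[[0,0,0],0,1],[[0,0,0],0,1],[[0,0,0],0,1]]'
python3 - <<'E'
from h import *
s=arm.observe();print(s['position'],s['joint_pos'])
c=grab("wrist");cv2.imwrite("pics/w2.png",c["color"][:,:,::-1])
np.save("w2.npy",c,allow_pickle=True)
for r in blob(c,(0,150,40),(8,255,255),(0,0,640,300),40)[:3]: print(r, plane(c,r[1],.074))
E
```

```text
time: 2.32
position: [0.4372, -0.1507, 0.1684]
tcp_rot: [0.001, 0.975, 0.222, 0.001]
ft_force: [0.1, -0.4, 0.5]
grip_width: 1.001
grip_force: 0.0
[ 0.43715832 -0.1506627   0.16835698] [ 0.46006139  0.19691824 -0.24842714  2.07125093  0.06320151  0.87750826
 -0.94796696]
(498, array([310.6, 231.6]), [297, 216, 27, 31], ((310.3497314453125, 231.47689819335938), (18.278512954711914, 33.54644775390625), 53.746158599853516)) [ 0.43644645 -0.14031534  0.074     ]
```

View pics/w2.png

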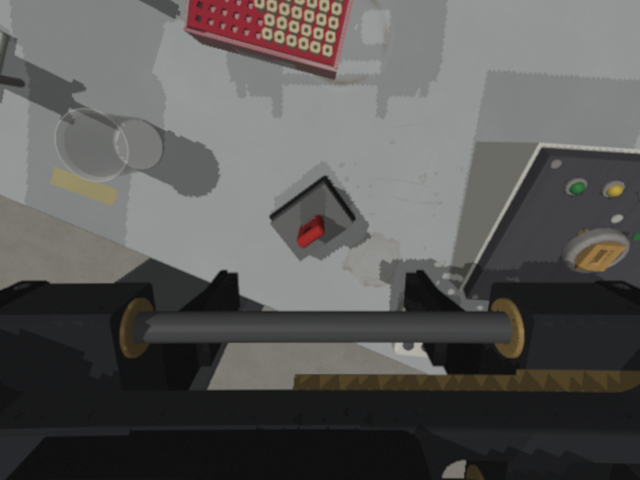

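The wrist view shows the key head at (311,231), its long side about 36° above the image horizontal, which matches the stand edges. I'll refine its top face.

```bash
python3 - <<'E'
from h import *
c=np.load("w2.npy",allow_pickle=True).item()
h=cv2.cvtColor(c["color"],cv2.COLOR_RGB2HSV)[210:250,290:330]
m=(h[...,0]<9)&(h[...,1]>150);print(np.percentile(h[...,2][m],[10,30,50,70,90]))
cand=np.unique(h[...,2][m],return_counts=True)
t=(np.percentile(h[...,2][m],10)+np.percentile(h[...,2][m],90))/2
for V in(t,t+15):
  r=blob(c,(0,150,int(V)),(8,255,255),(290,210,330,250))[0];print(r)
  p=np.array([plane(c,q,.074)[:2] for q in cv2.boxPoints(r[3])])
  L=[p[1]-p[0],p[2]-p[1]];L.sort(key=lambda v:-np.linalg.norm(v))
  print(V,p.mean(0),[np.linalg.norm(v) for v in L],np.degrees(np.arctan2(L[0][1],L[0][0])))
for u,v in(((272,216),(325,178)),((327,179),(354,217))):
  d=plane(c,v,.03)-plane(c,u,.03);print("stand",np.linalg.norm(d),np.degrees(np.arctan2(d[1],d[0])))
E
```

```text
[ 72.7  93.  120.5 145.  152. ]
(275, array([309.5, 236.1]), [297, 226, 26, 21], ((309.468017578125, 236.176025390625), (10.562005996704102, 26.626373291015625), 55.304847717285156))
112.35 [ 0.43256099 -0.14108272] [np.float64(0.021512482786824216), np.float64(0.008560631612868358)] -29.02517720075352
(235, array([309.1, 236.3]), [297, 227, 25, 20], ((309.0580139160156, 236.30599975585938), (9.17060375213623, 25.804182052612305), 55.304847717285156))
127.35 [ 0.43232834 -0.14083201] [np.float64(0.020865064853251347), np.float64(0.007434601277583912)] -29.0095525998084
stand 0.059507334924621964 -28.99578228608615
stand 0.042681263616021516 -118.70105000156613
```

```bash
python3 -m crank '[[[0,0,0],0.12,1],[[0,0,0],0.12,1],[[0,0,0],0.12,1],[[0,0,0],0.12,1],[[0,0,0],0.12,1],[[0,0,0],0.12,1],[[0,0,0],0.12,1],[[0,0,0],0.115,1],[[0,0,0],0,1],[[0,0,0],0,1]]' 5
cat >> h.py <<'E'
def go(x,y,z,yaw=None):
    s=arm.observe();R=rot(s);cur=np.degrees(np.arctan2(R[1,0],R[0,0]))
    print("yaw",cur.round(2),"j7",s['joint_pos'][6].round(2),"pos",s['position'].round(4),"shift cm",(R.T@(np.array([x,y,z])-s['position'])*100).round(2),"" if yaw is None else "turn %.3f"%np.radians((cur-yaw+180)%360-180))
E
python3 -c "
from h import *
go(.4325,-.141,.039,-29)"
```

```text
time: 3.2
position: [0.4366, -0.1496, 0.1678]
tcp_rot: [0.0, 0.968, -0.249, 0.001]
ft_force: [-0.8, -0.3, 0.1]
grip_width: 1.004
grip_force: 0.0
yaw -28.86 j7 -1.87 pos [ 0.4366 -0.1496  0.1678] shift cm [-0.79 -0.56 12.88] turn 0.003
```

```bash
python3 -m crank '[[[-0.8,-0.55,2],0,1],[[0,0,3],0,1],[[0,0,3],0,1],[[0,0,2.5],0,1],[[0,0,1.6],0,1],[[0,0,0.8],0,1],[[0,0,0],0,1],[[0,0,0],0,1]]' 5
python3 -c "
from h import *
go(.4325,-.141,.039,-29)"
```

```text
time: 3.87
position: [0.4321, -0.1404, 0.0387]
tcp_rot: [-0.0, 0.968, -0.25, 0.0]
ft_force: [0.5, 0.6, -0.6]
grip_width: 1.003
grip_force: 0.0
yaw -28.9 j7 -1.93 pos [ 0.4321 -0.1404  0.0387] shift cm [ 0.06  0.04 -0.03] turn 0.002
```

```bash
python3 -m crank '[[[0,0,0],0,-1],[[0,0,0],0,-1],[[0,0,0],0,-1],[[0,0,0],0,-1],[[0,0,0],0,-1],[[0,0,0],0,-1],[[0,0,0],0,-1],[[0,0,0],0,-1],[[0,0,0],0,-1],[[0,0,0],0,-1]]' 5
```

```text
time: 4.7
position: [0.4316, -0.14, 0.0383]
tcp_rot: [0.0, 0.968, -0.25, 0.0]
ft_force: [-0.0, 0.1, 0.1]
grip_width: 0.328
grip_force: 0.0
```

```bash
python3 -m crank '[[[0,0,0],0,-1],[[0,0,0],0,-1],[[0,0,0],0,-1],[[0,0,0],0,-1],[[0,0,0],0,-1],[[0,0,0],0,-1],[[0,0,0],0,-1],[[0,0,0],0,-1]]'
```

```text
time: 5.37
position: [0.4315, -0.1401, 0.0383]
tcp_rot: [0.0, 0.968, -0.25, -0.0]
ft_force: [-0.1, 0.3, -0.2]
grip_width: 0.114
grip_force: 5.0
```

```bash
python3 -m crank '[[[0,0,-0.6],0,-1],[[0,0,-0.6],0,-1],[[0,0,-0.55],0,-1],[[0,0,0],0,-1],[[-0.3,0,0],0,-1],[[-0.3,0,0],0,-1],[[-0.3,0,0],0,-1],[[-0.3,0,0],0,-1]]'
python3 -m crank '[[[-0.3,0,0.05],0,-1],[[-0.3,0,0.05],0,-1],[[-0.3,0,0.1],0,-1],[[0,0,0],0,-1],[[0,0,0],0,-1]]'
python3 - <<'E'
from h import *
s=arm.observe();print(s['position'])
for n in("scene","side"): 
    c=grab(n);r=blob(c,(0,150,40),(8,255,255),(390,170,450,280))[:1];print(r)
    (x,y)=r[0][1].astype(int);cv2.imwrite(f"pics/{n}3.png",c["color"][y-35:y+45,x-40:x+40,::-1])
A=[cv2.resize(cv2.imread(f"pics/{n}3.png"),(400,400)) for n in("scene","side")]
cv2.imwrite("pics/k3.png",np.hstack(A))
E
```

```text
time: 6.03
position: [0.4209, -0.1341, 0.0558]
tcp_rot: [-0.0, 0.968, -0.25, 0.0]
ft_force: [1.6, -1.3, -2.3]
grip_width: 0.116
grip_force: 5.0
time: 6.45
position: [0.4121, -0.1294, 0.0536]
tcp_rot: [0.0, 0.968, -0.25, -0.001]
ft_force: [-0.8, 0.1, 0.9]
grip_width: 0.113
grip_force: 5.0
[ 0.4120996  -0.12943799  0.05358224]
[(22, array([421.3, 251.6]), [420, 248, 4, 8], ((421.5, 251.5), (7.0, 3.0), 90.0))]
[]Traceback (most recent call last):
  File "<stdin>", line 5, in <module>
IndexError: list index out of range
```

```bash
python3 -m crank '[[[0,0,-0.5],0,-1],[[0,0,-2],0,-1],[[0.5,0,-4],0,-1],[[0.5,0,-2],0,-1],[[0,0,0],0,-1],[[0,0,0],0,-1]]'
python3 - <<'E'
from h import *
w=grab("wrist");c=grab("scene");s=arm.observe();print(s['position'])
P=s['position'];u=cv2.projectPoints(np.array([P]),cv2.Rodrigues(np.array(c["R"]))[0],np.array(c["t"]),np.array(c["mtx"]),np.array(c["dist_coeffs"]))[0][0,0].astype(int);print(u)
A=[cv2.resize(w["color"][180:300,250:390],(400,400)),cv2.resize(c["color"][u[1]-40:u[1]+40,u[0]-40:u[0]+40],(400,400))]
cv2.imwrite("pics/k4.png",np.hstack(A)[:,:,::-1])
E
```

```text
time: 7.05
position: [0.4227, -0.135, 0.14]
tcp_rot: [0.0, 0.968, -0.25, 0.001]
ft_force: [-0.4, 0.8, -0.1]
grip_width: 0.111
grip_force: 5.0
[ 0.42082848 -0.13448183  0.13807532]
[422 228]
```

View pics/k4.png

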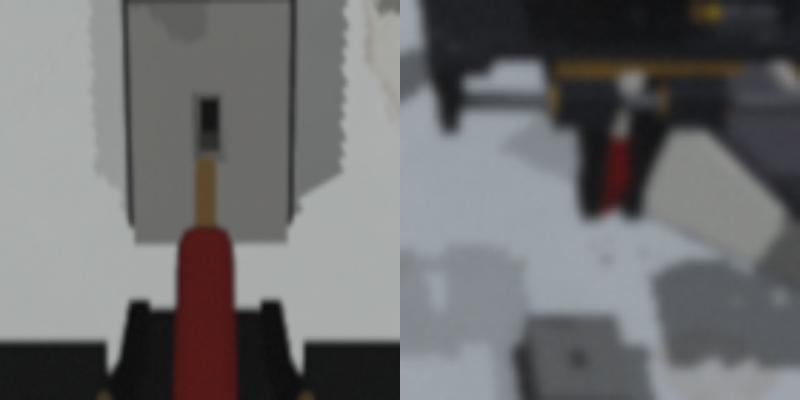

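```bash
python3 - <<'E'
from h import *
c=arm.read_camera("wrist");T=np.array(c["T_tool_cam"])
for th in range(14,40,3):
    t=np.radians(th);o=[]
    for d,f in((49,6),(49,-6),(27,6),(27,12)):
        p=np.array([d*np.sin(t)+f*np.cos(t),0,-19+d*np.cos(t)-f*np.sin(t)])/1000
        q=T[:3,:3].T@(p-T[:3,3]);u=cv2.projectPoints(q[None],np.zeros(3),np.zeros(3),np.array(c["mtx"]),np.array(c["dist_coeffs"]))[0][0,0];o.append(u[1].round(1))
    print(th,o)
E
```

```text
14 [np.float64(238.6), np.float64(255.6), np.float64(259.8), np.float64(250.3)]
17 [np.float64(235.2), np.float64(251.8), np.float64(258.0), np.float64(248.7)]
20 [np.float64(231.9), np.float64(248.1), np.float64(256.2), np.float64(247.3)]
23 [np.float64(228.6), np.float64(244.5), np.float64(254.6), np.float64(246.0)]
26 [np.float64(225.5), np.float64(240.9), np.float64(253.1), np.float64(244.7)]
29 [np.float64(222.5), np.float64(237.4), np.float64(251.6), np.float64(243.7)]
32 [np.float64(219.6), np.float64(234.0), np.float64(250.3), np.float64(242.7)]
35 [np.float64(216.9), np.float64(230.7), np.float64(249.1), np.float64(241.9)]
38 [np.float64(214.2), np.float64(227.5), np.float64(248.0), np.float64(241.2)]
```

The blade tip at wrist row 227 gives a tilt of about 24.5°, against the 26° wanted, which is close enough. Next I'll move over the switch.

```bash
python3 -m crank '[[[2.7,2.7,-1],0,-1],[[2.7,2.7,0],0,-1],[[2.7,2.7,0],0,-1],[[2.7,2.7,0],0,-1],[[2.7,2.7,0],0,-1],[[2.7,2.7,0],0,-1],[[0.4,0.4,0],-0.11,-1],[[0,0,0],-0.11,-1],[[0,0,0],-0.11,-1],[[0,0,0],-0.11,-1]]' >/dev/null
python3 -m crank '[[[0,0,0],-0.11,-1],[[0,0,0],-0.11,-1],[[0,0,0],-0.11,-1],[[0,0,0],-0.118,-1],[[0,0,0],0,-1],[[0,0,0],0,-1],[[0,0,0],0,-1]]'
python3 - <<'E'
from h import *
go(.4855,-.3617,.135,22)
w=grab("wrist");np.save("w5.npy",w,allow_pickle=True);a,b=grab("scene"),grab("side")
print(blob(w,(8,90,60),(25,255,255),(260,120,380,300),20)[:4])
cv2.imwrite("pics/k5.png",np.hstack([cv2.resize(w["color"][110:290,240:400],(480,540))])[:,:,::-1])
E
```

```text
time: 8.62
position: [0.4864, -0.3601, 0.1479]
tcp_rot: [-0.001, 0.982, 0.189, -0.001]
ft_force: [0.5, 0.8, -1.1]
grip_width: 0.113
grip_force: 5.0
yaw 21.79 j7 -0.73 pos [ 0.4864 -0.3601  0.1479] shift cm [-0.14  0.12  1.29] turn -0.004
[(1154, array([322.1, 201.2]), [306, 183, 34, 37], ((322.5, 201.0), (36.0, 33.0), 90.0)), (157, array([321.3, 237.9]), [318, 227, 8, 22], ((321.5, 237.5), (21.0, 7.0), 90.0)), (78, array([288.3, 122.4]), [281, 120, 15, 7], ((288.0, 123.0), (6.0, 14.0), 90.0))]
```

View pics/k5.png

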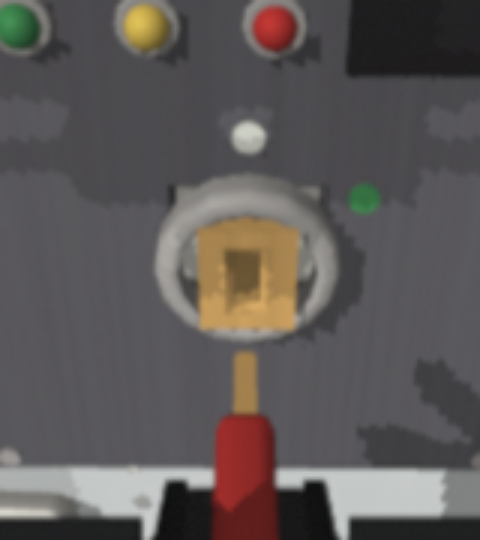

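```bash
python3 - <<'E'
from h import *
w1=np.load("w1.npy",allow_pickle=True).item();w=np.load("w5.npy",allow_pickle=True).item()
a,b=grab("scene"),grab("side")
print(tri(w,(321.2,202),w1,(316,228)),tri(w,(321.2,202),a,(464.4,200.1)),tri(w,(321.2,202),b,(409.2,129.3)))
for z in(.075,.08,.085,.09):print(plane(w,(321.2,202),z))
g=cv2.cvtColor(w["color"],cv2.COLOR_RGB2HSV)
print("V col",g[180:225,321,2].tolist());print("V row",g[203,300:345,2].tolist())
E
```

```text
(array([ 0.51781302, -0.34729253,  0.08867559]), np.float64(0.002384345759504429)) (array([ 0.51609851, -0.34706573,  0.08456557]), np.float64(0.001488067057484083)) (array([ 0.51789284, -0.34588278,  0.08742421]), np.float64(0.0017746529640178543))
[ 0.51490674 -0.34714564  0.075     ]
[ 0.51578561 -0.34680404  0.08      ]
[ 0.51666448 -0.34646244  0.085     ]
[ 0.51754335 -0.34612085  0.09      ]
V col [134, 122, 134, 153, 158, 158, 161, 166, 170, 172, 172, 170, 159, 132, 108, 104, 103, 103, 104, 105, 105, 105, 107, 107, 106, 105, 108, 125, 146, 158, 172, 191, 198, 191, 191, 201, 204, 205, 202, 187, 170, 163, 147, 122, 99]
V row [77, 69, 77, 83, 81, 103, 144, 163, 166, 167, 167, 166, 167, 175, 179, 150, 131, 123, 110, 106, 106, 107, 106, 106, 105, 106, 141, 193, 193, 175, 166, 163, 164, 165, 167, 169, 169, 169, 154, 107, 87, 89, 85, 75, 90]
```

```bash
python3 -m crank '[[[0.3,0,0.9],0,-1],[[0.3,0,1],0,-1],[[0.25,0,0.9],0,-1],[[0,0,0],0,-1],[[0,0,0],0,-1],[[0,0,0],0,-1]]' 8
python3 - <<'E'
from h import *
go(.4938,-.3557,.1196,22)
w=grab("wrist")
cv2.imwrite("pics/k6.png",np.hstack([cv2.resize(w["color"][130:270,260:380],(480,560))])[:,:,::-1])
E
```

```text
time: 9.37
position: [0.4948, -0.3571, 0.1206]
tcp_rot: [-0.0, 0.982, 0.19, -0.0]
ft_force: [-0.3, 0.6, -0.3]
grip_width: 0.112
grip_force: 8.0
yaw 21.94 j7 -0.75 pos [ 0.4948 -0.3571  0.1206] shift cm [-0.04 -0.17  0.1 ] turn -0.001
```

View pics/k6.png

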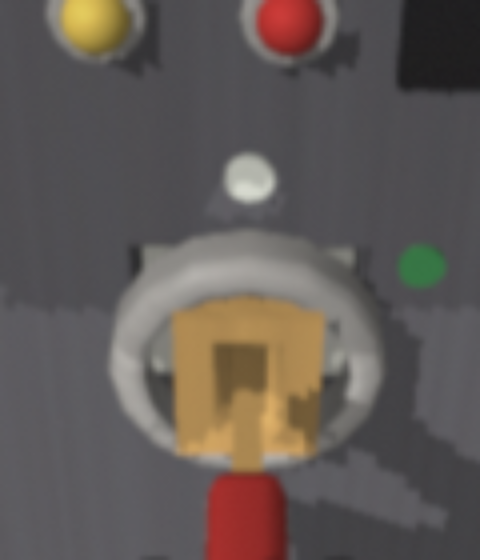

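The blade points straight at the slot (slot centre about (321.5,224.5), blade tip (322,228) in the wrist image). I'll insert along the slot axis.

```bash
python3 -m crank '[[[0.22,0,0.45],0,-1],[[0.22,0,0.45],0,-1],[[0.22,0,0.45],0,-1],[[0,0,0],0,-1],[[0,0,0],0,-1],[[0,0,0],0,-1]]'
python3 -m crank '[[[0.13,0,0.27],0,-1],[[0.13,0,0.27],0,-1],[[0,0,0],0,-1],[[0,0,0],0,-1]]'
python3 -c "
from h import *
go(.4938,-.3557,.1196,22);w=grab('wrist');print(blob(w,(8,90,60),(25,255,255),(260,120,380,300),10)[:3],blob(w,(0,150,40),(8,255,255),(290,200,350,300),10)[:1])"
```

```text
time: 9.92
position: [0.5, -0.3555, 0.1074]
tcp_rot: [0.0, 0.982, 0.19, -0.001]
ft_force: [-2.9, -1.6, 4.4]
grip_width: 0.115
grip_force: 8.0
time: 10.25
position: [0.5021, -0.3548, 0.1024]
tcp_rot: [0.0, 0.982, 0.19, -0.001]
ft_force: [-4.1, -2.1, 7.9]
grip_width: 0.114
grip_force: 8.0
yaw 21.88 j7 -0.76 pos [ 0.5021 -0.3548  0.1024] shift cm [-0.81 -0.22 -1.72] turn -0.002
[(1513, array([320.3, 245. ]), [300, 225, 42, 42], ((319.601806640625, 244.97344970703125), (41.108741760253906, 40.57658767700195), 3.814074993133545)), (269, array([278.1, 151.6]), [269, 143, 19, 18], ((278.0, 151.5), (17.0, 18.0), 90.0)), (12, array([356.5, 298.3]), [354, 297, 6, 3], ((356.5, 298.0), (2.0, 5.0), 90.0))] [(729, array([321.3, 282.4]), [311, 264, 22, 36], ((321.5, 281.5), (35.0, 21.0), 90.0))]
```

```bash
python3 -c "
from h import *
w=grab('wrist');g=cv2.cvtColor(w['color'],cv2.COLOR_RGB2HSV)
for r in range(222,272,4): print(r,g[r,298:346:2,2].tolist())
print('H',g[240:284:3,322,0].tolist())"
python3 -m crank '[[[-0.22,0,-0.45],0,-1],[[-0.22,0,-0.45],0,-1],[[-0.22,0,-0.45],0,-1],[[-0.22,0,-0.45],0,-1],[[0,0,0],0,-1],[[0,0,0],0,-1]]'
python3 -c "
from h import *
go(.4938,-.3557,.1196,22);w=grab('wrist');g=cv2.cvtColor(w['color'],cv2.COLOR_RGB2HSV)
for r in range(206,262,3): print(r,g[r,298:346:2,2].tolist())
print(blob(w,(0,150,40),(8,255,255),(290,200,350,300),10)[:1])"
```

```text
222 [168, 170, 170, 165, 161, 159, 157, 155, 153, 151, 152, 155, 145, 147, 149, 152, 150, 150, 150, 149, 147, 139, 129, 119]
226 [161, 156, 149, 139, 124, 124, 152, 161, 165, 166, 166, 166, 165, 163, 165, 164, 159, 149, 133, 133, 137, 139, 139, 139]
230 [126, 146, 172, 173, 171, 170, 169, 168, 169, 172, 174, 174, 172, 171, 170, 168, 168, 169, 171, 172, 173, 171, 137, 133]
234 [126, 152, 177, 177, 177, 175, 176, 174, 173, 176, 181, 181, 178, 178, 179, 176, 173, 173, 176, 177, 179, 174, 131, 115]
238 [138, 147, 175, 177, 177, 175, 168, 113, 104, 109, 161, 182, 182, 176, 119, 143, 161, 174, 176, 178, 179, 171, 137, 160]
242 [62, 111, 177, 177, 177, 175, 169, 116, 105, 111, 174, 182, 182, 178, 113, 99, 104, 112, 121, 141, 180, 163, 73, 75]
246 [72, 95, 172, 177, 177, 175, 172, 125, 107, 112, 174, 182, 182, 178, 116, 100, 108, 112, 114, 117, 125, 117, 67, 76]
250 [76, 98, 170, 176, 176, 175, 174, 135, 112, 121, 176, 182, 182, 181, 122, 102, 108, 112, 113, 115, 115, 97, 78, 76]
254 [79, 97, 169, 175, 177, 175, 174, 144, 128, 152, 178, 182, 183, 182, 135, 103, 109, 112, 113, 115, 115, 92, 7
[... 2409 characters left out ...]
 173, 156, 175, 181, 180, 178, 178, 174, 172, 155, 150, 143, 117, 81, 72, 71]
248 [94, 94, 93, 94, 93, 94, 97, 100, 101, 111, 172, 181, 180, 176, 119, 100, 93, 93, 86, 97, 96, 97, 96, 96]
251 [94, 94, 94, 94, 94, 94, 96, 98, 97, 97, 171, 181, 181, 175, 108, 96, 94, 96, 97, 99, 98, 95, 96, 98]
254 [94, 94, 94, 94, 94, 94, 95, 97, 96, 96, 171, 180, 180, 175, 105, 83, 87, 94, 91, 85, 90, 95, 98, 97]
257 [94, 94, 93, 94, 94, 94, 94, 98, 96, 96, 171, 181, 181, 175, 105, 70, 67, 69, 70, 70, 69, 70, 74, 78]
260 [94, 93, 94, 94, 94, 94, 94, 98, 96, 96, 172, 181, 181, 170, 103, 95, 87, 69, 70, 72, 70, 69, 70, 70]
[(726, array([321.3, 282.4]), [311, 263, 22, 37], ((321.5, 281.0), (36.0, 21.0), 90.0))]
```

```bash
python3 - <<'E'
from h import *
from scipy.optimize import fsolve
c=arm.read_camera("wrist");T=np.array(c["T_tool_cam"])
def row(d,f,t):
    p=np.array([d*np.sin(t)+f*np.cos(t),0,-19+d*np.cos(t)-f*np.sin(t)])/1000
    q=T[:3,:3].T@(p-T[:3,3]);return cv2.projectPoints(q[None],np.zeros(3),np.zeros(3),np.array(c["mtx"]),np.array(c["dist_coeffs"]))[0][0,0,1]
for name,a,b in(("before",227.5,248.3),("now",233,263),("now2",232,263)):
    for sh in(10,12):
        s=fsolve(lambda v:[row(49-v[1],6,v[0])-a,row(27-v[1],sh,v[0])-b],[.45,0]);print(name,sh,np.degrees(s[0]).round(1),s[1].round(1))
E
```

```text
before 10 24.1 -0.7
before 12 27.5 2.3
now 10 34.6 10.7
now 12 37.6 12.0
now2 10 36.2 10.7
now2 12 39.2 11.9
```

The key hit the upslope end of the slot. It slid about 11 mm up in the grip and now tilts about 36°. I'll shift downslope and retry.

```bash
python3 -m crank '[[[-0.25,0,0.7],0,-1],[[-0.25,0,0.7],0,-1],[[0,0,0],0,-1],[[0,0,0],0,-1],[[0,0,0],0,-1],[[0,0,0],0,-1]]' 12
python3 -c "
from h import *
go(.4938,-.3557,.1196,22);w=grab('wrist');g=cv2.cvtColor(w['color'],cv2.COLOR_RGB2HSV)
for r in range(212,268,3): print(r,g[r,298:346:2,2].tolist())
print(blob(w,(0,150,40),(8,255,255),(290,200,350,300),10)[:1])"
```

```text
time: 11.45
position: [0.4907, -0.3589, 0.106]
tcp_rot: [0.0, 0.982, 0.19, 0.0]
ft_force: [-0.4, 0.5, 0.0]
grip_width: 0.114
grip_force: 12.0
yaw 21.94 j7 -0.74 pos [ 0.4907 -0.3589  0.106 ] shift cm [ 0.41 -0.18 -1.36] turn -0.001
212 [130, 138, 176, 180, 182, 180, 188, 209, 199, 192, 204, 217, 208, 188, 205, 213, 202, 176, 179, 181, 182, 184, 149, 128]
215 [131, 135, 174, 181, 182, 180, 178, 138, 105, 101, 110, 110, 112, 113, 132, 177, 164, 175, 179, 181, 182, 184, 145, 130]
218 [144, 133, 174, 180, 181, 180, 179, 147, 107, 105, 114, 113, 112, 111, 132, 181, 167, 175, 179, 182, 183, 184, 142, 159]
221 [131, 115, 172, 180, 181, 179, 180, 150, 109, 108, 115, 113, 113, 114, 134, 185, 170, 176, 180, 181, 183, 180, 130, 127]
224 [72, 62, 168, 180, 181, 179, 179, 154, 112, 109, 116, 116, 115, 114, 141, 191, 174, 176, 180, 181, 183, 172, 73, 68]
227 [78, 79, 151, 180, 181, 179, 179, 158, 119, 108, 114, 114, 116, 128, 166, 194, 176, 176, 179, 181, 183, 169, 83, 79]
230 [78, 81, 148, 179, 181, 179, 179, 162, 126, 130, 161, 157, 162, 171, 173, 198, 178, 176, 178, 181, 183, 169, 85, 78]
233 [
[... 763 characters left out ...]
77, 186, 186, 181, 110, 98, 97, 97, 99, 100, 101, 101, 99, 100]
254 [97, 96, 97, 96, 97, 97, 98, 100, 99, 98, 177, 186, 186, 181, 111, 99, 97, 98, 100, 101, 101, 100, 99, 101]
257 [97, 98, 96, 97, 97, 97, 98, 100, 98, 79, 176, 186, 186, 179, 93, 75, 84, 90, 98, 100, 102, 100, 99, 101]
260 [96, 97, 97, 97, 97, 98, 99, 100, 99, 79, 176, 187, 187, 180, 94, 71, 70, 71, 71, 74, 77, 87, 92, 100]
263 [96, 97, 97, 97, 97, 97, 99, 100, 105, 106, 129, 129, 128, 127, 99, 79, 69, 72, 72, 73, 73, 72, 72, 73]
266 [97, 97, 97, 98, 97, 97, 100, 125, 171, 172, 168, 166, 161, 159, 150, 125, 91, 72, 72, 73, 73, 71, 71, 73]
[(735, array([321.3, 282.3]), [311, 263, 22, 37], ((321.5, 281.0), (36.0, 21.0), 90.0))]
```

```bash
python3 -m crank '[[[0.2,0,0.4],0,-1],[[0.2,0,0.4],0,-1],[[0.1,0,0.2],0,-1],[[0,0,0],0,-1],[[0,0,0],0,-1],[[0,0,0],0,-1]]'
python3 -m crank '[[[0.1,0,0.2],0,-1],[[0.1,0,0.2],0,-1],[[0,0,0],0,-1],[[0,0,0],0,-1]]'
python3 -c "
from h import *
w=grab('wrist');g=cv2.cvtColor(w['color'],cv2.COLOR_RGB2HSV)
for r in range(222,268,3): print(r,g[r,298:346:2,2].tolist())
print(blob(w,(0,150,40),(8,255,255),(290,200,350,300),10)[:1])"
```

```text
time: 12.0
position: [0.4954, -0.3574, 0.0969]
tcp_rot: [0.0, 0.982, 0.19, 0.0]
ft_force: [-2.1, 0.8, 7.3]
grip_width: 0.112
grip_force: 12.0
time: 12.33
position: [0.4958, -0.3573, 0.0935]
tcp_rot: [0.001, 0.982, 0.19, -0.001]
ft_force: [-5.9, 0.5, 12.4]
grip_width: 0.114
grip_force: 12.0
222 [141, 182, 182, 183, 182, 181, 180, 188, 191, 195, 199, 199, 197, 196, 195, 190, 180, 178, 181, 182, 183, 185, 167, 138]
225 [145, 184, 187, 188, 186, 186, 195, 216, 216, 218, 222, 222, 220, 220, 220, 218, 216, 198, 185, 187, 188, 190, 169, 118]
228 [145, 183, 187, 188, 187, 185, 177, 171, 199, 205, 212, 216, 211, 212, 211, 211, 197, 182, 185, 187, 188, 190, 161, 135]
231 [142, 182, 186, 188, 186, 185, 161, 109, 107, 114, 116, 115, 115, 115, 161, 180, 170, 183, 185, 188, 188, 190, 154, 155]
234 [130, 180, 185, 188, 186, 185, 164, 112, 110, 116, 119, 119, 118, 118, 173, 183, 171, 182, 185, 187, 189, 190, 148, 136]
237 [70, 176, 185, 187, 185, 185, 174, 115, 114, 117, 126, 140, 135, 129, 172, 188, 175, 182, 185, 187, 189, 187, 95, 58]
240 [75, 175, 186, 187, 185, 184, 174, 121, 115, 117, 169, 195
[... 512 characters left out ...]
14, 118, 119, 120, 130, 122, 91, 119]
255 [146, 165, 185, 186, 185, 184, 185, 182, 181, 185, 194, 196, 195, 191, 130, 116, 116, 118, 120, 121, 122, 113, 97, 99]
258 [101, 145, 183, 184, 182, 183, 184, 183, 179, 183, 194, 195, 195, 191, 130, 116, 117, 118, 120, 121, 121, 105, 81, 74]
261 [72, 72, 77, 90, 110, 127, 134, 138, 139, 150, 191, 195, 195, 192, 127, 109, 95, 91, 87, 96, 91, 102, 102, 79]
264 [71, 73, 72, 72, 71, 73, 74, 75, 77, 89, 186, 196, 196, 192, 104, 78, 87, 90, 100, 84, 84, 93, 99, 100]
267 [75, 73, 73, 73, 71, 74, 75, 75, 74, 85, 127, 164, 168, 134, 84, 72, 72, 72, 74, 75, 76, 75, 74, 76]
[(642, array([321.3, 284.5]), [311, 268, 22, 32], ((321.5, 283.5), (31.0, 21.0), 90.0))]
```

```bash
python3 - <<'E'
from h import *
w=grab("wrist");np.save("w7.npy",w,allow_pickle=True)
cv2.imwrite("pics/k7.png",cv2.resize(w["color"][205:280,281:361],(800,600)[:1]*1+(750*600//750,) if 0 else (640,600),interpolation=cv2.INTER_CUBIC)[:,:,::-1])
E
```

```text
(no output)
```

View pics/k7.png

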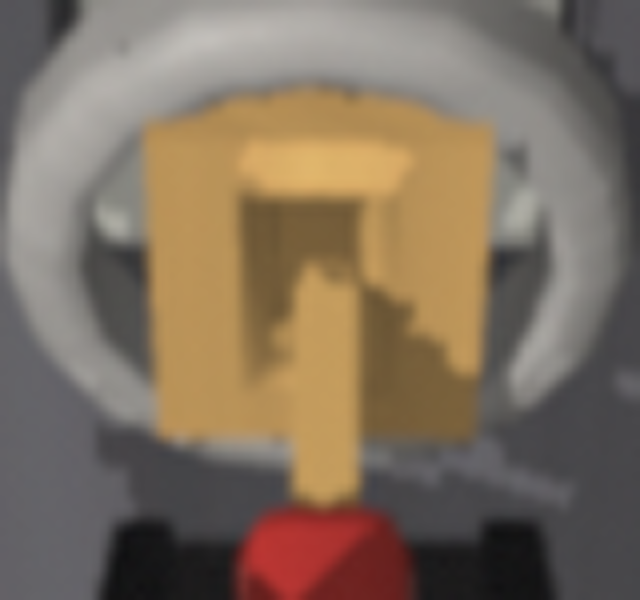

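The picture shows the funnel centred at crop (326,262) and the blade front corner at the same spot, so laterally it is aligned but the tip sits about 3.5 mm too far downslope. I'll back off, shift up the slope and push again.

```bash
python3 -m crank '[[[-0.2,0,-0.4],0,-1],[[0.31,0,-0.15],0,-1],[[0,0,0],0,-1],[[0.1,0,0.2],0,-1],[[0.1,0,0.2],0,-1],[[0,0,0],0,-1],[[0,0,0],0,-1]]' 15
python3 -m crank '[[[0.1,0,0.2],0,-1],[[0.1,0,0.2],0,-1],[[0,0,0],0,-1],[[0,0,0],0,-1]]'
python3 -c "
from h import *
w=grab('wrist');g=cv2.cvtColor(w['color'],cv2.COLOR_RGB2HSV)
for r in range(222,276,3): print(r,g[r,304:340:2,2].tolist())
print(blob(w,(0,150,40),(8,255,255),(290,200,350,300),10)[:1])"
```

```text
time: 13.02
position: [0.4997, -0.3547, 0.0928]
tcp_rot: [-0.0, 0.982, 0.19, -0.0]
ft_force: [-0.7, -0.4, 0.4]
grip_width: 0.11
grip_force: 15.0
time: 13.35
position: [0.5017, -0.3542, 0.0892]
tcp_rot: [-0.0, 0.982, 0.19, -0.0]
ft_force: [-0.0, 0.4, -0.3]
grip_width: 0.11
grip_force: 15.0
222 [161, 172, 174, 175, 176, 177, 176, 175, 175, 172, 169, 164, 161, 157, 153, 149, 143, 138]
225 [185, 189, 189, 183, 178, 176, 174, 170, 169, 167, 167, 167, 168, 164, 162, 160, 158, 154]
228 [171, 168, 165, 163, 167, 170, 162, 180, 176, 163, 157, 169, 183, 173, 155, 157, 156, 155]
231 [155, 147, 135, 133, 152, 157, 159, 159, 162, 165, 155, 145, 160, 148, 143, 138, 138, 144]
234 [147, 153, 165, 172, 176, 177, 176, 175, 175, 173, 171, 171, 172, 174, 175, 176, 170, 153]
237 [179, 178, 177, 178, 179, 191, 193, 196, 195, 193, 192, 192, 190, 183, 173, 175, 176, 178]
240 [183, 183, 181, 183, 207, 212, 214, 217, 214, 218, 217, 218, 214, 184, 178, 179, 182, 184]
243 [183, 183, 181, 181, 162, 158, 163, 196, 179, 170, 178, 179, 185, 179, 176, 178, 181, 183]
246 [183, 183, 181, 181, 135, 107, 106, 184, 193, 
[... 278 characters left out ...]
, 193, 192, 188, 127, 109, 127, 174, 180, 182, 183]
258 [182, 183, 181, 181, 153, 122, 112, 184, 193, 192, 188, 127, 112, 104, 113, 125, 153, 166]
261 [181, 183, 181, 181, 161, 129, 144, 191, 192, 193, 192, 131, 115, 106, 113, 116, 116, 138]
264 [181, 183, 181, 181, 167, 139, 152, 189, 193, 192, 192, 136, 115, 108, 113, 116, 117, 118]
267 [169, 136, 158, 175, 171, 168, 171, 172, 165, 170, 172, 125, 110, 110, 114, 117, 117, 119]
270 [122, 116, 116, 115, 126, 158, 162, 162, 159, 155, 146, 109, 97, 101, 113, 116, 117, 118]
273 [48, 45, 46, 65, 162, 181, 177, 175, 171, 168, 165, 153, 118, 98, 58, 43, 46, 44]
[(643, array([321.3, 284.5]), [311, 269, 22, 31], ((321.5, 284.0), (30.0, 21.0), 90.0))]
```

```bash
python3 -m crank '[[[0,0,0],0,-1],[[0.09,0,0.18],0,-1],[[0.09,0,0.18],0,-1],[[0,0,0],0,-1],[[0,0,0],0,-1]]' 8
python3 -m crank '[[[0.09,0,0.18],0,-1],[[0,0,0],0,-1],[[0,0,0],0,-1]]'
```

```text
time: 13.82
position: [0.5037, -0.3535, 0.0858]
tcp_rot: [0.0, 0.982, 0.19, 0.0]
ft_force: [0.8, 0.9, -0.1]
grip_width: 0.114
grip_force: 8.0
time: 14.07
position: [0.5048, -0.3534, 0.0842]
tcp_rot: [0.0, 0.982, 0.19, 0.001]
ft_force: [1.5, 0.4, 0.7]
grip_width: 0.117
grip_force: 8.1
```

```bash
python3 -m crank '[[[0,0,0],0,-0.5],[[0,0,0],0,-0.5],[[0,0,0],0,-0.5],[[0,0,0],0,-0.5],[[-0.25,0,-0.6],0,-0.5],[[-0.25,0,-0.6],0,-0.5],[[0,0,0],0,-0.5],[[0,0,0],0,-0.5]]'
python3 - <<'E'
from h import *
w=grab("wrist");print("red",blob(w,(0,150,40),(8,255,255),(290,200,350,330),10)[:1]);np.save("w8.npy",w,allow_pickle=True)
a,b=grab("scene"),grab("side")
for n,c,x in(("a",a,(450,170,485,215)),("b",b,(395,100,430,145))):print(n,blob(c,(0,150,50),(8,255,255),x,4)[:2])
E
```

```text
time: 14.73
position: [0.4997, -0.3557, 0.0969]
tcp_rot: [0.001, 0.982, 0.19, 0.0]
ft_force: [0.9, 0.5, 0.1]
grip_width: 0.248
grip_force: 0.0
red [(1201, array([321.2, 279.8]), [312, 248, 20, 63], ((321.5, 279.0), (62.0, 19.0), 90.0))]
a [(4, array([477.2, 193. ]), [477, 192, 2, 3], ((477.0000305175781, 192.99998474121094), (1.4142134189605713, 1.4142134189605713), 45.0)), (4, array([465.2, 196. ]), [465, 195, 2, 3], ((465.00006103515625, 196.0000457763672), (1.4142134189605713, 1.4142134189605713), 45.0))]
b []
```

```bash
python3 -m crank '[[[0,0,0],0,-1],[[0,0,0],0,-1],[[0,0,0],0,-1],[[0,0,0],0,-1],[[0.13,0,0.27],0,-1],[[0.13,0,0.27],0,-1],[[0,0,0],0,-1],[[0,0,0],0,-1]]' 10
python3 -m crank '[[[0.13,0,0.27],0,-1],[[0.09,0,0.18],0,-1],[[0,0,0],0,-1],[[0,0,0],0,-1]]'
python3 - <<'E'
from h import *
w=grab("wrist");print("red",blob(w,(0,150,40),(8,255,255),(290,200,350,330),10)[:1],blob(w,(8,90,60),(25,255,255),(260,120,380,300),10)[:1])
E
```

```text
time: 15.55
position: [0.5022, -0.3549, 0.0915]
tcp_rot: [0.001, 0.982, 0.19, 0.0]
ft_force: [-2.0, 0.1, 6.6]
grip_width: 0.115
grip_force: 10.0
time: 15.88
position: [0.5043, -0.3541, 0.0879]
tcp_rot: [0.001, 0.982, 0.19, 0.0]
ft_force: [-2.7, 1.5, 10.2]
grip_width: 0.11
grip_force: 10.0
red [(1145, array([321.2, 283.8]), [311, 255, 22, 56], ((321.5, 282.5), (55.0, 21.0), 90.0))] [(1150, array([319.7, 252.4]), [298, 237, 45, 36], ((320.0, 254.5), (35.0, 44.0), 90.0))]
```

```bash
python3 - <<'E'
from h import *
w=grab("wrist");g=cv2.cvtColor(w['color'],cv2.COLOR_RGB2HSV)
for r in range(228,262,2): print(r,g[r,300:344:2,2].tolist(),g[r,321,0])
for r in range(262,318,4): print(r,[(int(a),int(b)) for a,b in g[r,310:334:3,[0,2]]] if 0 else g[r,308:336:3,0].tolist(),g[r,308:336:3,2].tolist())
E
```

```text
228 [152, 165, 174, 176, 178, 179, 179, 177, 176, 184, 174, 169, 166, 166, 170, 160, 150, 146, 141, 129, 112, 102] 15
230 [168, 180, 192, 188, 184, 184, 180, 181, 175, 192, 188, 177, 168, 182, 182, 169, 157, 154, 150, 142, 132, 116] 17
232 [179, 182, 176, 174, 170, 170, 189, 193, 183, 192, 191, 189, 187, 188, 187, 164, 158, 158, 157, 149, 140, 131] 19
234 [170, 167, 164, 160, 159, 166, 183, 183, 179, 174, 170, 173, 177, 178, 179, 168, 161, 153, 153, 151, 147, 139] 17
236 [161, 156, 152, 143, 138, 150, 152, 147, 154, 155, 156, 157, 145, 153, 158, 162, 145, 141, 144, 146, 145, 143] 17
238 [154, 143, 130, 126, 155, 170, 171, 170, 172, 171, 170, 169, 167, 170, 170, 166, 159, 144, 135, 140, 141, 143] 18
240 [158, 155, 160, 166, 169, 171, 175, 175, 174, 173, 172, 171, 169, 169, 170, 172, 174, 173, 164, 155, 155, 149] 18
242 [176, 176, 174, 173, 172, 171, 176, 179, 182, 184, 181, 181, 180, 179, 177, 171, 173, 174, 175, 176, 176, 166] 18
244 [180, 181, 181, 180, 180, 179, 190, 198, 211, 217, 196, 200, 211, 213, 194, 176, 176, 179, 181, 182, 183, 167] 18
246 [180, 182, 181, 180, 181, 180, 176
[... 1401 characters left out ...]
 107, 101, 58, 27]
286 [0, 1, 1, 1, 1, 1, 1, 1, 0, 150] [27, 74, 102, 106, 107, 106, 106, 101, 58, 27]
290 [150, 1, 1, 1, 1, 1, 1, 1, 0, 165] [26, 74, 102, 106, 108, 107, 106, 101, 66, 26]
294 [30, 1, 1, 1, 0, 0, 1, 1, 1, 165] [28, 75, 102, 106, 108, 107, 106, 102, 67, 28]
298 [150, 1, 1, 1, 1, 1, 1, 1, 0, 0] [27, 83, 102, 107, 108, 108, 106, 101, 72, 26]
302 [135, 1, 1, 1, 1, 1, 1, 1, 1, 90] [27, 86, 102, 107, 107, 108, 107, 102, 78, 27]
306 [135, 1, 1, 1, 1, 1, 1, 0, 1, 120] [29, 87, 101, 106, 107, 107, 106, 102, 79, 27]
310 [0, 1, 1, 1, 1, 1, 1, 1, 1, 0] [33, 76, 88, 92, 93, 93, 92, 88, 70, 33]
314 [105, 120, 105, 105, 110, 105, 120, 105, 105, 120] [69, 69, 69, 69, 70, 69, 69, 69, 69, 69]
```

The key is jammed about 10 mm deep because it still leans too far. I'll straighten it by moving the grip up the slope, then push.

```bash
python3 -m crank '[[[-0.09,0,-0.18],0,-1],[[0.09,0,-0.04],0,-1],[[0.09,0,-0.04],0,-1],[[0.09,0,-0.04],0,-1],[[0.09,0,-0.04],0,-1],[[0,0,0],0,-1],[[0,0,0],0,-1]]' 5
python3 -m crank '[[[0.09,0,0.18],0,-1],[[0.09,0,0.18],0,-1],[[0,0,0],0,-1],[[0,0,0],0,-1]]'
python3 - <<'E'
from h import *
w=grab("wrist");g=cv2.cvtColor(w['color'],cv2.COLOR_RGB2HSV)
print("red",blob(w,(0,150,40),(8,255,255),(290,200,350,330),10)[:1])
for r in range(236,268,3): print(r,g[r,300:344:2,2].tolist(),g[r,321,0])
E
```

```text
time: 16.57
position: [0.506, -0.3523, 0.0891]
tcp_rot: [-0.0, 0.982, 0.19, -0.001]
ft_force: [-2.3, -0.4, -0.1]
grip_width: 0.114
grip_force: 5.0
time: 16.9
position: [0.5091, -0.3512, 0.0864]
tcp_rot: [0.0, 0.982, 0.19, 0.001]
ft_force: [-1.5, 1.0, 4.1]
grip_width: 0.118
grip_force: 5.1
red [(1027, array([321.3, 286.6]), [310, 261, 23, 50], ((321.0, 285.5), (49.0, 22.0), 90.0))]
236 [141, 141, 141, 144, 143, 144, 145, 146, 146, 146, 149, 150, 144, 138, 132, 127, 123, 119, 115, 111, 106, 102] 15
239 [143, 147, 158, 166, 168, 172, 181, 183, 183, 183, 182, 181, 176, 172, 167, 161, 150, 142, 138, 134, 120, 105] 17
242 [161, 169, 181, 186, 184, 195, 194, 190, 190, 190, 189, 188, 187, 186, 184, 180, 161, 155, 153, 149, 140, 132] 17
245 [172, 170, 165, 163, 159, 160, 177, 185, 183, 181, 179, 176, 177, 177, 178, 172, 152, 151, 151, 150, 148, 143] 19
248 [159, 155, 150, 142, 131, 128, 143, 149, 148, 148, 152, 158, 154, 145, 146, 139, 134, 134, 135, 139, 141, 141] 17
251 [154, 154, 144, 152, 162, 167, 170, 172, 171, 170, 169, 168, 166, 165, 167, 168, 170, 171, 167, 153, 146, 147] 18
254 [156, 173, 174, 172, 172, 172, 169, 168, 170, 174, 176, 174, 173, 172, 171, 169, 168, 169, 171, 173, 175, 175] 18
257 [157, 176, 178, 177, 176, 177, 175, 172, 175, 178, 183, 181, 178, 179, 178, 176, 173, 173, 176, 178, 178, 180] 18
260 [154, 177, 178, 177, 175, 176, 155, 149, 147, 129, 122, 130, 129, 140, 155, 171, 169, 173, 176, 178, 179, 181] 11
263 [117, 176, 177, 177, 176, 175, 141, 162, 159, 155, 152, 148, 145, 135, 111, 104, 137, 168, 174, 178, 180, 180] 1
266 [112, 177, 177, 177, 176, 173, 152, 163, 159, 155, 152, 148, 144, 135, 113, 91, 102, 111, 115, 125, 151, 159] 1
```

```bash
python3 -m crank '[[[0.09,0,-0.04],0,-1],[[0.09,0,-0.04],0,-1],[[0,0,0],0,-1],[[0.09,0,0.18],0,-1],[[0.09,0,0.18],0,-1],[[0,0,0],0,-1],[[0,0,0],0,-1]]' 6
python3 - <<'E'
from h import *
w=grab("wrist");g=cv2.cvtColor(w['color'],cv2.COLOR_RGB2HSV)
print("red",blob(w,(0,150,40),(8,255,255),(290,200,350,330),10)[:1])
for r in range(245,285,3): print(r,g[r,300:344:2,2].tolist(),g[r,321,0])
E
```

```text
time: 17.53
position: [0.51, -0.3513, 0.0855]
tcp_rot: [0.0, 0.982, 0.19, -0.002]
ft_force: [-10.7, 1.1, 18.3]
grip_width: 0.113
grip_force: 15.1
red [(989, array([321.3, 287.4]), [310, 263, 23, 48], ((321.0, 286.5), (47.0, 22.0), 90.0))]
245 [168, 179, 184, 179, 179, 194, 191, 190, 190, 189, 189, 188, 187, 184, 184, 176, 157, 156, 153, 148, 140, 131] 19
248 [168, 164, 161, 158, 156, 154, 159, 171, 174, 170, 161, 155, 166, 172, 171, 153, 148, 149, 148, 148, 146, 141] 15
251 [154, 149, 141, 129, 127, 146, 149, 153, 159, 163, 164, 163, 163, 159, 154, 149, 146, 136, 132, 137, 139, 140] 18
254 [158, 156, 162, 165, 166, 166, 169, 172, 171, 171, 170, 168, 167, 166, 167, 168, 170, 171, 170, 163, 155, 158] 18
257 [171, 176, 176, 174, 174, 174, 171, 171, 173, 177, 180, 177, 176, 176, 174, 172, 170, 171, 174, 174, 176, 177] 18
260 [173, 177, 178, 176, 176, 177, 174, 173, 176, 176, 180, 177, 176, 178, 177, 174, 174, 175, 177, 178, 179, 179] 18
263 [168, 177, 178, 177, 175, 167, 131, 139, 140, 136, 135, 131, 130, 124, 116, 112, 128, 172, 177, 178, 180, 173] 3
266 [166, 176, 178, 177, 176, 167, 133, 164, 159, 154, 151, 148, 145, 135, 113, 95, 109, 152, 157, 146, 181, 167] 1
269 [162, 174, 178, 177, 176, 170, 151, 164, 159, 155, 151, 148, 145, 136, 114, 92, 106, 112, 113, 117, 126, 137] 1
272 [33, 88, 148, 151, 150, 153, 152, 164, 159, 155, 151, 148, 145, 137, 115, 93, 104, 103, 105, 105, 94, 28] 1
275 [22, 22, 27, 29, 27, 60, 149, 161, 159, 156, 152, 148, 140, 119, 99, 92, 55, 26, 26, 25, 23, 20] 1
278 [20, 23, 26, 26, 25, 49, 130, 97, 116, 152, 152, 128, 100, 99, 97, 92, 57, 26, 26, 25, 25, 20] 1
281 [20, 26, 26, 26, 25, 41, 87, 96, 99, 103, 106, 100, 101, 100, 97, 92, 55, 25, 27, 25, 25, 21] 1
284 [21, 27, 26, 26, 26, 43, 88, 96, 100, 102, 101, 100, 100, 100, 97, 93, 56, 27, 26, 27, 28, 21] 1
```

```bash
python3 -m crank '[[[-0.05,0,-0.1],0,-0.5],[[0,0,0],0,-0.5],[[0,0,0],0,-0.5],[[-0.4,0,-1],0,-0.5],[[-0.8,0,-2],0,-0.5],[[-0.6,0,-2.5],0,-0.5],[[-0.3,0,-0.9],0,-1],[[0,0,0],0,-1],[[0,0,0],0,-1],[[0,0,0],0,-1]]' 20
python3 - <<'E'
from h import *
go(.4894,-.3576,.138,22)
w=grab("wrist");print("red",blob(w,(0,150,40),(8,255,255),(290,180,350,330),10)[:2])
g=cv2.cvtColor(w['color'],cv2.COLOR_RGB2HSV)
for r in range(196,300,4): print(r,g[r,300:344:3,2].tolist(),g[r,300:344:3,0].tolist())
E
```

```text
time: 18.42
position: [0.4914, -0.3575, 0.1469]
tcp_rot: [-0.001, 0.982, 0.191, -0.0]
ft_force: [1.0, 0.7, 0.3]
grip_width: 0.045
grip_force: 0.0
yaw 21.97 j7 -0.73 pos [ 0.4914 -0.3575  0.1469] shift cm [-0.19 -0.07  0.89] turn -0.000
red [(1043, array([322.8, 236.7]), [315, 202, 16, 71], ((322.5, 237.0), (70.0, 15.0), 90.0))]
196 [166, 161, 134, 162, 161, 159, 158, 164, 162, 161, 158, 160, 162, 163, 146] [17, 17, 17, 18, 18, 18, 18, 18, 18, 18, 18, 18, 18, 18, 18]
200 [160, 125, 150, 166, 165, 162, 158, 165, 164, 163, 161, 163, 167, 193, 116] [17, 20, 19, 18, 18, 18, 18, 18, 18, 18, 18, 18, 18, 18, 30]
204 [128, 120, 133, 165, 165, 143, 150, 143, 137, 121, 105, 156, 166, 185, 120] [18, 25, 18, 18, 18, 18, 1, 0, 1, 1, 13, 18, 18, 18, 30]
208 [101, 140, 129, 164, 163, 149, 152, 143, 137, 122, 85, 105, 108, 139, 137] [23, 26, 18, 18, 18, 16, 1, 1, 1, 1, 4, 18, 17, 17, 26]
212 [113, 67, 87, 165, 192, 153, 153, 144, 138, 124, 88, 107, 117, 111, 65] [23, 15, 17, 18, 18, 16, 1, 1, 1, 1, 3, 18, 18, 18, 0]
216 [145, 70, 97, 197, 196, 164, 153, 145, 138, 124, 89, 136, 139, 109, 71] [20, 15, 
[... 2022 characters left out ...]
, 78, 75, 70, 0, 150, 0, 105, 150, 0]
280 [31, 19, 18, 24, 25, 22, 186, 197, 198, 27, 24, 24, 20, 18, 18] [0, 100, 0, 150, 0, 0, 75, 70, 75, 150, 120, 165, 105, 120, 120]
284 [17, 16, 19, 24, 25, 24, 186, 197, 189, 27, 24, 23, 20, 19, 17] [0, 150, 30, 0, 165, 150, 75, 83, 30, 0, 150, 0, 30, 90, 105]
288 [20, 18, 20, 23, 25, 24, 140, 179, 186, 24, 26, 24, 20, 17, 19] [0, 120, 120, 150, 120, 165, 70, 80, 75, 150, 150, 165, 0, 120, 120]
292 [19, 19, 21, 24, 24, 22, 158, 173, 165, 25, 23, 22, 22, 18, 17] [135, 120, 0, 150, 30, 150, 70, 80, 80, 0, 0, 0, 0, 120, 120]
296 [18, 18, 25, 24, 24, 23, 159, 197, 182, 24, 25, 24, 24, 20, 17] [90, 150, 0, 30, 0, 120, 80, 83, 75, 0, 150, 150, 150, 150, 120]
```

```bash
python3 - <<'E'
from h import *
from scipy.optimize import fsolve
c=grab("wrist")
K,D=np.array(c["mtx"]),np.array(c["dist_coeffs"]);yaw=np.radians(22);u=np.array([np.cos(yaw),np.sin(yaw),0]);Z=np.array([0,0,1])
row=lambda P:cv2.projectPoints((c["A"].T@(P-c["C"]))[None],np.zeros(3),np.zeros(3),K,D)[0][0,0,1]
for S in([.5167,-.3466,.085],[.515,-.347,.083],[.517,-.347,.087],[.514,-.3475,.085]):
  S=np.array(S)
  for f in(12,11):
    def e(v):
        th,h=v;n=-np.sin(th)*u+np.cos(th)*Z;x=np.cos(th)*u+np.sin(th)*Z
        return [row(S+n*h+f/1e3*x)-202.5,row(S+n*(h+.044)+f/1e3*x)-243]
    s=fsolve(e,[.45,.006]);n=-np.sin(s[0])*u+np.cos(s[0])*Z
    print(S,f,"tilt",np.degrees(s[0]).round(1),"h mm",(s[1]*1e3).round(1),"top",(S+n*(s[1]+.044)).round(4),"slot row",row(S).round(1))
E
```

```text
[ 0.5167 -0.3466  0.085 ] 12 tilt 18.0 h mm 10.7 top [ 0.501  -0.3529  0.137 ] slot row 210.5
[ 0.5167 -0.3466  0.085 ] 11 tilt 18.5 h mm 8.6 top [ 0.5012 -0.3528  0.1349] slot row 210.5
[ 0.515 -0.347  0.083] 12 tilt 19.0 h mm 7.5 top [ 0.4995 -0.3533  0.1317] slot row 212.3
[ 0.515 -0.347  0.083] 11 tilt 19.4 h mm 5.6 top [ 0.4997 -0.3532  0.1298] slot row 212.3
[ 0.517 -0.347  0.087] 12 tilt 17.7 h mm 10.3 top [ 0.5017 -0.3532  0.1387] slot row 210.9
[ 0.517 -0.347  0.087] 11 tilt 18.1 h mm 8.3 top [ 0.5019 -0.3531  0.1367] slot row 210.9
[ 0.514  -0.3475  0.085 ] 12 tilt 19.1 h mm 4.5 top [ 0.4993 -0.3535  0.1308] slot row 214.5
[ 0.514  -0.3475  0.085 ] 11 tilt 19.5 h mm 2.6 top [ 0.4995 -0.3533  0.1289] slot row 214.5
```

```bash
python3 -m crank '[[[-0.4,0,0.5],0,-1],[[0,0,0.6],0,-1],[[0.09,0,0.18],0,-1],[[0.09,0,0.18],0,-1],[[0,0,0],0,-1],[[0,0,0],0,-1]]' 20
python3 -m crank '[[[0.09,0,0.18],0,-1],[[0.09,0,0.18],0,-1],[[0,0,0],0,-1],[[0,0,0],0,-1]]'
python3 -c "
from h import *
w=grab('wrist');print('red',blob(w,(0,150,40),(8,255,255),(290,180,350,330),10)[:2])
g=cv2.cvtColor(w['color'],cv2.COLOR_RGB2HSV);print(g[190:280:2,321,2].tolist(),g[190:280:2,321,0].tolist())"
```

```text
time: 19.02
position: [0.4897, -0.3591, 0.1334]
tcp_rot: [-0.0, 0.982, 0.19, 0.0]
ft_force: [-0.4, -1.3, -0.4]
grip_width: 0.005
grip_force: 0.0
time: 19.35
position: [0.4913, -0.3584, 0.1299]
tcp_rot: [-0.0, 0.982, 0.19, -0.0]
ft_force: [0.3, -0.2, 0.5]
grip_width: 0.003
grip_force: 0.0
red [(1090, array([321.3, 240.4]), [313, 206, 18, 70], ((321.5, 240.5), (17.0, 69.0), 0.0))]
[156, 143, 125, 157, 162, 170, 176, 173, 142, 146, 145, 145, 144, 146, 145, 145, 146, 147, 147, 147, 147, 148, 148, 148, 149, 149, 149, 149, 149, 150, 150, 157, 174, 184, 171, 163, 186, 175, 160, 178, 123, 81, 71, 61, 58] [15, 18, 17, 18, 18, 18, 18, 18, 9, 1, 1, 1, 1, 1, 1, 1, 1, 1, 1, 1, 1, 1, 1, 1, 1, 1, 1, 0, 1, 1, 1, 1, 1, 1, 1, 1, 1, 1, 1, 1, 0, 1, 0, 0, 2]
```

```bash
python3 -m crank '[[[0.09,0,0.18],0,-1],[[0.09,0,0.18],0,-1],[[0,0,0],0,-1],[[0,0,0],0,-1]]'
python3 -m crank '[[[0.09,0,0.18],0,-1],[[0.09,0,0.18],0,-1],[[0,0,0],0,-1],[[0,0,0],0,-1]]'
python3 -c "
from h import *
w=grab('wrist');print('red',blob(w,(0,150,40),(8,255,255),(290,180,350,330),10)[:2])
g=cv2.cvtColor(w['color'],cv2.COLOR_RGB2HSV);print(g[190:290:2,321,2].tolist(),g[190:290:2,321,0].tolist())"
```

```text
time: 19.73
position: [0.493, -0.3581, 0.1265]
tcp_rot: [0.0, 0.982, 0.19, 0.0]
ft_force: [-1.2, 0.2, 1.3]
grip_width: 0.01
grip_force: 0.7
time: 20.07
position: [0.4941, -0.36, 0.1256]
tcp_rot: [0.002, 0.982, 0.189, -0.0]
ft_force: [-5.5, -1.6, 15.2]
grip_width: 0.007
grip_force: 8.0
red [(1065, array([319. , 242.9]), [310, 211, 20, 64], ((319.3934326171875, 242.4501953125), (63.21495056152344, 18.283140182495117), 88.49256896972656))]
[140, 155, 158, 150, 130, 138, 163, 165, 173, 174, 150, 132, 136, 137, 138, 139, 140, 141, 141, 142, 141, 142, 142, 143, 144, 144, 145, 145, 146, 146, 147, 148, 148, 148, 153, 167, 180, 173, 170, 184, 160, 141, 80, 59, 59, 60, 59, 58, 59, 58] [20, 17, 20, 17, 18, 17, 18, 18, 18, 18, 15, 1, 1, 1, 1, 1, 1, 1, 1, 1, 1, 1, 1, 1, 1, 1, 1, 1, 1, 1, 1, 1, 1, 1, 1, 1, 1, 1, 1, 1, 1, 1, 1, 0, 1, 0, 1, 1, 2, 1]
```

```bash
cat > kf.py <<'E'
from h import *
from scipy.optimize import fsolve
yaw=np.radians(22);u=np.array([np.cos(yaw),np.sin(yaw),0]);Z=np.array([0,0,1])
def fit(c,r1,r2):
  K,D=np.array(c["mtx"]),np.array(c["dist_coeffs"])
  row=lambda P:cv2.projectPoints((c["A"].T@(P-c["C"]))[None],np.zeros(3),np.zeros(3),K,D)[0][0,0,1]
  for S in([.5167,-.3466,.085],[.515,-.347,.083]):
    S=np.array(S)
    N=np.array([-.4064,-.1642,.8988]);X=np.array([.8333,.3367,.4384])
    def e(v):
        th,h=v;n=-np.sin(th)*u+np.cos(th)*Z;x=np.cos(th)*u+np.sin(th)*Z
        return [row(S+n*h+.012*x)-r1,row(S+n*(h+.044)+.012*x)-r2]
    s=fsolve(e,[.45,.006])
    print(S,"tilt",np.degrees(s[0]).round(1),"h",(s[1]*1e3).round(1),"rows slot+12,+9,+7in,-9:",[row(S+d*X-k*N).round(1) for d,k in((.012,0),(.009,0),(.007,.002),(-.009,0))])
E
python3 - <<'E'
from kf import *
c=grab("wrist");fit(c,211,258)
g=cv2.cvtColor(c['color'],cv2.COLOR_RGB2HSV)
for r in range(192,222,2): print(r,g[r,292:352:3,2].tolist(),g[r,292:352:3,0].tolist())
E
```

```text
[ 0.5167 -0.3466  0.085 ] tilt 17.8 h 9.4 rows slot+12,+9,+7in,-9: [np.float64(204.7), np.float64(208.7), np.float64(209.2), np.float64(231.0)]
[ 0.515 -0.347  0.083] tilt 18.9 h 6.5 rows slot+12,+9,+7in,-9: [np.float64(206.8), np.float64(210.8), np.float64(211.3), np.float64(232.7)]
192 [107, 138, 138, 145, 163, 166, 166, 166, 163, 158, 152, 147, 139, 129, 104, 92, 88, 96, 67, 80] [15, 18, 20, 21, 17, 17, 19, 15, 19, 20, 20, 17, 15, 18, 18, 23, 23, 30, 140, 130]
194 [133, 140, 146, 164, 176, 174, 169, 166, 160, 158, 157, 153, 149, 142, 123, 97, 86, 75, 68, 80] [20, 15, 15, 17, 21, 17, 15, 15, 17, 17, 21, 20, 15, 17, 15, 23, 23, 10, 135, 140]
196 [141, 152, 161, 169, 166, 160, 157, 154, 149, 148, 149, 149, 150, 147, 134, 116, 93, 79, 61, 79] [20, 17, 17, 21, 17, 15, 13, 13, 17, 18, 20, 20, 17, 20, 24, 23, 20, 15, 0, 128]
198 [153, 164, 164, 159, 151, 144, 136, 131, 127, 126, 132, 137, 142, 142, 139, 128, 115, 89, 71, 76] [17, 17, 17, 15, 15, 20, 12, 17, 16, 17, 20, 18, 17, 15, 20, 18, 18, 23, 20, 135]
200 [162, 164, 157, 147, 130, 122, 138, 141, 156, 141, 140, 141, 129, 133, 136, 136
[... 1218 characters left out ...]
7, 128, 171, 172, 170, 134, 157, 148, 143, 126, 98, 148, 170, 175, 124, 151, 158, 149, 114] [18, 30, 23, 18, 18, 18, 7, 1, 1, 1, 1, 9, 18, 18, 18, 30, 30, 17, 17, 18]
216 [123, 147, 132, 187, 172, 171, 145, 157, 149, 143, 128, 90, 109, 120, 153, 130, 145, 161, 152, 123] [18, 30, 21, 18, 18, 18, 4, 1, 1, 1, 1, 3, 19, 18, 18, 26, 26, 15, 17, 18]
218 [105, 114, 115, 204, 171, 170, 145, 158, 149, 143, 131, 91, 109, 111, 112, 115, 108, 155, 151, 124] [12, 30, 22, 18, 18, 18, 4, 1, 1, 1, 1, 2, 18, 18, 18, 36, 24, 17, 20, 18]
220 [103, 70, 66, 205, 190, 175, 145, 159, 151, 144, 134, 94, 109, 110, 109, 62, 74, 150, 151, 122] [23, 20, 13, 18, 18, 18, 5, 1, 1, 1, 1, 1, 18, 18, 18, 150, 20, 17, 15, 18]
```

```bash
python3 -m crank '[[[-0.1,0,-1.5],0,-0.5],[[0,0,-1.5],0,-0.5],[[0,0,0],0,-0.5],[[0,0,0],0,-0.5],[[0.7,0,0],0,-0.5],[[0.6,0,0],0,-0.5],[[0,0,2],0,-0.5],[[0,0,2],0,-0.5],[[0,0,1.3],0,-0.5],[[0,0,0],0,-0.5]]' 8
python3 - <<'E'
from kf import *
go(.5057,-.3509,.098,22);c=grab("wrist");print('red',blob(c,(0,150,40),(8,255,255),(290,180,350,330),10)[:2])
E
```

```text
time: 21.0
position: [0.5039, -0.3509, 0.0958]
tcp_rot: [-0.003, 0.982, 0.191, -0.003]
ft_force: [-0.8, 0.4, -0.8]
grip_width: 0.251
grip_force: 0.0
yaw 21.99 j7 -0.77 pos [ 0.5039 -0.3509  0.0958] shift cm [ 0.16  0.07 -0.22] turn -0.000
red [(1221, array([326.4, 279.5]), [317, 247, 20, 64], ((326.5, 278.5), (63.0, 19.0), 90.0))]
```

```bash
python3 -m crank '[[[0.1,0.3,0],0,-0.5],[[0,0,0],0,-1],[[0,0,0],0,-1],[[0,0,0],0,-1],[[0,0,0],0,-1],[[-0.1,0,0.04],0,-1],[[-0.1,0,0.05],0,-1],[[-0.1,0,0.05],0,-1],[[0,0,0],0,-1],[[0,0,0],0,-1]]' 8
python3 -m crank '[[[0.09,0,0.18],0,-1],[[0.09,0,0.18],0,-1],[[0,0,0],0,-1],[[0,0,0],0,-1]]'
python3 - <<'E'
from kf import *
go(.5057,-.3509,.098,22);c=grab("wrist");print('red',blob(c,(0,150,40),(8,255,255),(290,180,350,330),10)[:2])
g=cv2.cvtColor(c['color'],cv2.COLOR_RGB2HSV);print(g[220:275:2,321,2].tolist(),g[220:275:2,310,2].tolist())
E
```

```text
time: 21.88
position: [0.5065, -0.3544, 0.0996]
tcp_rot: [-0.001, 0.982, 0.191, 0.001]
ft_force: [-1.1, 6.1, 6.8]
grip_width: 0.114
grip_force: 8.0
time: 22.22
position: [0.5068, -0.3541, 0.096]
tcp_rot: [-0.001, 0.982, 0.191, 0.0]
ft_force: [-3.0, 5.6, 9.1]
grip_width: 0.114
grip_force: 8.0
yaw 21.99 j7 -0.77 pos [ 0.5068 -0.3541  0.096 ] shift cm [ 0.02 -0.34 -0.2 ] turn -0.000
red [(1198, array([321. , 281.9]), [311, 251, 22, 60], ((321.5, 280.5), (59.0, 21.0), 90.0))]
[126, 129, 133, 157, 176, 181, 158, 140, 137, 163, 165, 171, 176, 177, 159, 130, 144, 150, 151, 151, 151, 152, 153, 153, 153, 152, 153, 153] [134, 135, 140, 153, 172, 175, 163, 149, 128, 166, 167, 166, 172, 172, 147, 105, 107, 110, 115, 120, 127, 131, 135, 140, 143, 119, 84, 51]
```

```bash
python3 -m crank '[[[0,-0.1,-0.1],0,-1],[[0.1,0,-0.04],0,-1],[[0.1,0,-0.04],0,-1],[[0,0,0],0,-1],[[0.09,0,0.18],0,-1],[[0.09,0,0.18],0,-1],[[0,0,0],0,-1],[[0,0,0],0,-1]]' 4
python3 -m crank '[[[-0.1,0,0.04],0,-1],[[0.09,0,0.18],0,-1],[[0.09,0,0.18],0,-1],[[0,0,0],0,-1],[[0,0,0],0,-1]]'
python3 - <<'E'
from kf import *
go(.5057,-.3509,.098,22);c=grab("wrist");print('red',blob(c,(0,150,40),(8,255,255),(290,180,350,330),10)[:2])
g=cv2.cvtColor(c['color'],cv2.COLOR_RGB2HSV);print(g[230:285:2,321,2].tolist(),g[230:285:2,310,2].tolist())
E
```

```text
time: 22.93
position: [0.5095, -0.3528, 0.0927]
tcp_rot: [-0.0, 0.982, 0.19, -0.0]
ft_force: [-3.0, 4.6, 3.8]
grip_width: 0.116
grip_force: 4.0
time: 23.35
position: [0.5106, -0.3522, 0.0888]
tcp_rot: [-0.001, 0.982, 0.19, 0.0]
ft_force: [-2.9, 5.5, 3.5]
grip_width: 0.118
grip_force: 4.0
yaw 21.96 j7 -0.78 pos [ 0.5106 -0.3522  0.0888] shift cm [-0.41 -0.3  -0.92] turn -0.001
red [(988, array([321.2, 287.1]), [311, 262, 22, 49], ((321.5, 286.0), (48.0, 21.0), 90.0)), (41, array([330.8, 181.1]), [324, 180, 14, 4], ((330.5, 181.5), (3.0, 13.0), 90.0))]
[123, 128, 131, 134, 157, 176, 183, 159, 144, 137, 163, 165, 170, 176, 176, 166, 124, 147, 147, 148, 148, 148, 148, 149, 145, 106, 99, 100] [121, 133, 136, 140, 150, 171, 177, 164, 154, 133, 164, 168, 164, 172, 172, 159, 114, 112, 115, 120, 118, 78, 55, 53, 39, 37, 35, 36]
```

```bash
python3 -m crank '[[[-0.05,-0.2,-0.3],0,-1],[[0,-0.1,0],0,-1],[[0,0,0],0,-1],[[0,0,0],0,-1]]' 6
python3 -m crank '[[[0.09,0,0.18],0,-1],[[0.09,0,0.18],0,-1],[[0,0,0],0,-1],[[0,0,0],0,-1]]'
python3 - <<'E'
from kf import *
go(.5057,-.3509,.098,22);c=grab("wrist");print('red',blob(c,(0,150,40),(8,255,255),(290,180,350,330),10)[:1])
g=cv2.cvtColor(c['color'],cv2.COLOR_RGB2HSV);print(g[230:285:2,321,2].tolist(),g[230:285:2,310,2].tolist())
E
```

```text
time: 23.73
position: [0.5093, -0.3513, 0.0921]
tcp_rot: [0.001, 0.982, 0.19, 0.001]
ft_force: [-0.4, -1.3, -0.6]
grip_width: 0.112
grip_force: 6.0
time: 24.07
position: [0.5108, -0.3503, 0.0885]
tcp_rot: [0.001, 0.982, 0.19, 0.0]
ft_force: [-1.0, -0.5, 0.8]
grip_width: 0.114
grip_force: 6.0
yaw 21.92 j7 -0.78 pos [ 0.5108 -0.3503  0.0885] shift cm [-0.49 -0.14 -0.95] turn -0.001
red [(966, array([321.3, 287.5]), [311, 263, 22, 48], ((321.5, 286.5), (47.0, 21.0), 90.0))]
[107, 128, 130, 133, 140, 164, 176, 163, 156, 138, 142, 164, 167, 171, 179, 178, 136, 142, 147, 147, 148, 147, 148, 148, 143, 105, 98, 99] [85, 120, 135, 136, 140, 150, 171, 179, 164, 154, 131, 150, 162, 167, 173, 173, 173, 173, 173, 172, 165, 92, 50, 43, 36, 32, 31, 31]
```

```bash
python3 -m crank '[[[0,0,0],0,-0.6],[[0,0,0],0,-0.6],[[-0.3,0,-0.6],0,-0.6],[[-0.2,0,-0.5],0,-0.6],[[0,0,0],0,-1],[[0,0,0],0,-1],[[0,0,0],0,-1],[[0,0,0],0,-1]]' 6
python3 -m crank '[[[0.13,0,0.27],0,-1],[[0.13,0,0.27],0,-1],[[0,0,0],0,-1],[[0,0,0],0,-1]]'
python3 -m crank '[[[0.09,0,0.18],0,-1],[[0.09,0,0.18],0,-1],[[0,0,0],0,-1],[[0,0,0],0,-1]]'
python3 - <<'E'
from kf import *
go(.5057,-.3509,.098,22);c=grab("wrist");print('red',blob(c,(0,150,40),(8,255,255),(290,180,350,330),10)[:1])
g=cv2.cvtColor(c['color'],cv2.COLOR_RGB2HSV);print(g[230:285:2,321,2].tolist(),g[230:285:2,310,2].tolist())
E
```

```text
time: 24.78
position: [0.5061, -0.3519, 0.0999]
tcp_rot: [0.0, 0.982, 0.19, 0.0]
ft_force: [-2.0, 0.1, 3.9]
grip_width: 0.113
grip_force: 6.0
time: 25.12
position: [0.5084, -0.351, 0.0945]
tcp_rot: [0.0, 0.982, 0.19, -0.0]
ft_force: [-1.3, 0.8, 5.7]
grip_width: 0.117
grip_force: 6.0
time: 25.45
position: [0.5099, -0.3504, 0.091]
tcp_rot: [0.0, 0.982, 0.19, -0.0]
ft_force: [-2.8, 0.5, 5.1]
grip_width: 0.115
grip_force: 6.0
yaw 21.92 j7 -0.78 pos [ 0.5099 -0.3504  0.091 ] shift cm [-0.41 -0.11 -0.7 ] turn -0.001
red [(1023, array([321.2, 286.1]), [311, 260, 22, 51], ((321.5, 285.0), (50.0, 21.0), 90.0))]
[129, 132, 134, 151, 174, 172, 159, 149, 129, 160, 166, 168, 176, 179, 152, 127, 147, 147, 146, 147, 147, 148, 147, 141, 104, 98, 99, 100] [134, 135, 137, 143, 159, 179, 171, 159, 144, 124, 159, 164, 171, 172, 172, 172, 173, 172, 171, 170, 148, 79, 49, 45, 37, 32, 32, 33]
```

```bash
python3 -m crank '[[[0,0,0],0,-0.4],[[0,0,0],0,-0.4],[[0,0,0],0,-0.4],[[-0.8,0,-2],0,-0.4],[[-0.8,0,-2],0,-0.4],[[-0.3,0,-1],0,-0.4],[[0,0,0],0,-0.4],[[0,0,0],0,-0.4],[[0,0,0],0,-0.4]]'
python3 - <<'E'
from kf import *
go(.5057,-.3509,.098,22);c=grab("wrist");np.save("w9.npy",c,allow_pickle=True);print('red',blob(c,(0,150,40),(8,255,255),(290,180,350,330),10)[:1])
g=cv2.cvtColor(c['color'],cv2.COLOR_RGB2HSV)
for k in(308,318,322): print(k,[(r,int(g[r,k,0]),int(g[r,k,1]),int(g[r,k,2])) for r in range(186,300,2)])
E
```

```text
time: 26.25
position: [0.4923, -0.3563, 0.1393]
tcp_rot: [-0.001, 0.982, 0.19, -0.0]
ft_force: [-0.3, 0.5, 0.2]
grip_width: 0.299
grip_force: 0.0
yaw 21.96 j7 -0.74 pos [ 0.4923 -0.3563  0.1393] shift cm [1.45 0.01 4.13] turn -0.001
red [(1109, array([322.9, 241.8]), [315, 205, 17, 73], ((323.0, 241.0), (72.0, 16.0), 90.0))]
308 [(186, 18, 9, 137), (188, 20, 11, 140), (190, 20, 9, 163), (192, 21, 10, 181), (194, 21, 10, 179), (196, 17, 10, 172), (198, 16, 52, 157), (200, 18, 127, 181), (202, 18, 128, 199), (204, 18, 124, 198), (206, 18, 126, 196), (208, 18, 127, 195), (210, 18, 127, 195), (212, 18, 124, 193), (214, 18, 129, 191), (216, 18, 134, 189), (218, 18, 132, 191), (220, 18, 131, 189), (222, 18, 123, 174), (224, 18, 122, 171), (226, 18, 118, 173), (228, 18, 107, 184), (230, 18, 107, 184), (232, 17, 74, 145), (234, 120, 11, 91), (236, 120, 11, 92), (238, 126, 14, 92), (240, 126, 14, 92), (242, 120, 11, 91), (244, 126, 14, 92), (246, 120, 11, 92), (248, 128, 11, 92), (250, 128, 11, 91), (252, 120, 11, 92), (254, 130, 8, 92), (256, 128, 11, 92), (258, 128, 11, 92), (260, 128, 11, 
[... 1950 characters left out ...]
 187, 149), (230, 1, 185, 150), (232, 1, 185, 150), (234, 1, 185, 150), (236, 1, 184, 151), (238, 1, 184, 151), (240, 1, 186, 151), (242, 1, 184, 151), (244, 1, 183, 152), (246, 1, 186, 151), (248, 1, 186, 156), (250, 1, 184, 180), (252, 1, 183, 203), (254, 1, 185, 190), (256, 1, 186, 188), (258, 1, 187, 190), (260, 1, 186, 189), (262, 1, 187, 188), (264, 1, 185, 187), (266, 1, 186, 186), (268, 1, 186, 186), (270, 1, 185, 164), (272, 1, 185, 128), (274, 1, 183, 128), (276, 1, 187, 127), (278, 1, 74, 141), (280, 75, 3, 200), (282, 75, 5, 206), (284, 75, 5, 205), (286, 75, 5, 204), (288, 75, 5, 205), (290, 83, 5, 204), (292, 80, 4, 192), (294, 70, 4, 179), (296, 70, 4, 179), (298, 80, 4, 182)]
```

```bash
cat >> kf.py <<'E'
def fit3(c,r1,r2,r3,y=.5148,s0=215.5):
  K,D=np.array(c["mtx"]),np.array(c["dist_coeffs"]);v=np.array([np.sin(yaw),-np.cos(yaw),0])
  row=lambda a,z:cv2.projectPoints((c["A"].T@(a*u+y*v+z*Z-c["C"]))[None],np.zeros(3),np.zeros(3),K,D)[0][0,0,1]
  def pts(p,r=0):
    a,z,t=p;A=np.array([-np.sin(t),np.cos(t)]);X=np.array([np.cos(t),np.sin(t)]);b=np.array([a,z])
    return [b+X*(12-r)/1e3,b+A*.044+X*(.012),b+A*.044-X*.012]
  p=fsolve(lambda p:[row(*q)-r for q,r in zip(pts(p),(r1,r2,r3))],[.34,.09,.45])
  return p,np.degrees(p[2]),[(z,fsolve(lambda a:row(a[0],z)-s0,[.35])[0].round(4)) for z in(.08,.083,.086)]
E
python3 - <<'E'
from kf import *
c=np.load("w9.npy",allow_pickle=True).item()
for r in((205,249.5,278),(205,251,278),(205.5,250,279)):
  p,t,S=fit3(c,*r);print("underside u,z",p.round(4),"tilt",t.round(1),S)
print("S0 u",.5167*u[0]-.3466*u[1], .515*u[0]-.347*u[1])
E
```

```text
underside u,z [0.3437 0.0743 0.42  ] tilt 24.1 [(0.08, np.float64(0.3476)), (0.083, np.float64(0.3483)), (0.086, np.float64(0.349))]
underside u,z [0.3435 0.0722 0.4549] tilt 26.1 [(0.08, np.float64(0.3476)), (0.083, np.float64(0.3483)), (0.086, np.float64(0.349))]
underside u,z [0.3437 0.0763 0.4112] tilt 23.6 [(0.08, np.float64(0.3476)), (0.083, np.float64(0.3483)), (0.086, np.float64(0.349))]
S0 u 0.349237252376704 0.3475111971865741
```

```bash
python3 - <<'E'
from kf import *
c=np.load("w9.npy",allow_pickle=True).item()
K,D=np.array(c["mtx"]),np.array(c["dist_coeffs"]);v=np.array([np.sin(yaw),-np.cos(yaw),0])
row=lambda a,z:cv2.projectPoints((c["A"].T@(a*u+.5148*v+z*Z-c["C"]))[None],np.zeros(3),np.zeros(3),K,D)[0][0,0,1].round(1)
A0=np.array([-.438,.899]);X0=np.array([.899,.438])
for S in([.3485,.085],[.347,.080],[.346,.076]):
  S=np.array(S);print(S,"face +14,+9,-9,-14",[row(*(S+X0*d)) for d in(.014,.009,-.009,-.014)])
  for h in(0,.004,.008):
    for t in(20,26):
      t_=np.radians(t);A=np.array([-np.sin(t_),np.cos(t_)]);X=np.array([np.cos(t_),np.sin(t_)]);b=S+A*h
      print("  h",h,"t",t,[row(*q) for q in(b+X*.012,b+A*.044+X*.012,b+A*.044-X*.012)])
E
```

```text
[0.3485 0.085 ] face +14,+9,-9,-14 [np.float64(198.6), np.float64(204.9), np.float64(226.2), np.float64(231.7)]
  h 0 t 20 [np.float64(200.1), np.float64(241.9), np.float64(275.0)]
  h 0 t 26 [np.float64(201.2), np.float64(249.9), np.float64(278.9)]
  h 0.004 t 20 [np.float64(203.3), np.float64(246.5), np.float64(279.8)]
  h 0.004 t 26 [np.float64(205.0), np.float64(255.2), np.float64(284.2)]
  h 0.008 t 20 [np.float64(206.6), np.float64(251.3), np.float64(284.8)]
  h 0.008 t 26 [np.float64(208.9), np.float64(260.7), np.float64(289.7)]
[0.347 0.08 ] face +14,+9,-9,-14 [np.float64(199.6), np.float64(205.7), np.float64(226.4), np.float64(231.8)]
  h 0 t 20 [np.float64(201.0), np.float64(241.8), np.float64(274.0)]
  h 0 t 26 [np.float64(202.0), np.float64(249.6), np.float64(277.8)]
  h 0.004 t 20 [np.float64(204.1), np.float64(246.3), np.float64(278.7)]
  h 0.004 t 26 [np.float64(205.8), np.float64(254.7), np.float64(283.0)]
  h 0.008 t 20 [np.float64(207.4), np.float64(250.9), np.float64(283.6)]
  h 0.008 t 26 [np.float64(209.6), np.float64(260.0), np.float64(288.3)]
[0.346 0.076] face +14,+9,-9,-14 [np.float64(200.0), np.float64(206.0), np.float64(226.3), np.float64(231.6)]
  h 0 t 20 [np.float64(201.4), np.float64(241.4), np.float64(272.9)]
  h 0 t 26 [np.float64(202.4), np.float64(249.0), np.float64(276.7)]
  h 0.004 t 20 [np.float64(204.5), np.float64(245.7), np.float64(277.5)]
  h 0.004 t 26 [np.float64(206.1), np.float64(254.0), np.float64(281.8)]
  h 0.008 t 20 [np.float64(207.7), np.float64(250.3), np.float64(282.3)]
  h 0.008 t 26 [np.float64(209.8), np.float64(259.2), np.float64(287.0)]
```

The fit now matches a fully seated key: top edges at rows 250 and 278 against 249.9 and 278.9 predicted for h = 0 at 26°. So I'll turn it with a light, yielding grip.

```bash
python3 -m crank '[[[0.6,0,1],0,-0.5],[[0.56,0,1.5],0,-0.5],[[0,0,1],0,-0.5],[[0,0,0],0,-1],[[0,0,0],0,-1],[[0,0,0],0,-1],[[0,0,0],0,-1]]' 6
python3 -m crank '[[[0,0,0],0.1,-1],[[0,0,0],0.1,-1],[[0,0,0],0.1,-1],[[0,0,0],0.1,-1],[[0,0,0],0.1,-1],[[0,0,0],0,-1],[[0,0,0],0,-1]]'
python3 -m crank '[[[0,0,0],0.1,-1],[[0,0,0],0.1,-1],[[0,0,0],0.1,-1],[[0,0,0],0,-1],[[0,0,0],0,-1]]'
```

```text
time: 26.88
position: [0.5034, -0.3531, 0.1058]
tcp_rot: [0.0, 0.982, 0.19, 0.0]
ft_force: [0.6, -0.2, 0.6]
grip_width: 0.112
grip_force: 6.0
time: 27.47
position: [0.5031, -0.3518, 0.1061]
tcp_rot: [-0.0, 0.998, -0.057, -0.0]
ft_force: [-2.0, 2.4, 3.2]
grip_width: 0.149
grip_force: 6.5
time: 27.88
position: [0.5035, -0.3522, 0.1059]
tcp_rot: [-0.0, 0.979, -0.205, 0.0]
ft_force: [-2.1, 2.5, 4.9]
grip_width: 0.18
grip_force: 6.9
```

```bash
python3 -m crank '[[[0,0,0],0.1,-1],[[0,0,0],0.1,-1],[[0,0,0],0.1,-1],[[0,0,0],0.1,-1],[[0,0,0],0,-1]]' 8
python3 -m crank '[[[0,0,0],0.1,-1],[[0,0,0],0.1,-1],[[0,0,0],0.1,-1],[[0,0,0],0,-1],[[0,0,0],0,-1]]'
python3 -c "
from h import *
go(.503,-.352,.105,22)
w=grab('wrist');print(blob(w,(0,150,40),(8,255,255),(270,150,380,320),20)[:2],blob(w,(8,90,60),(25,255,255),(240,120,400,300),30)[:2])"
```

```text
time: 28.3
position: [0.5042, -0.352, 0.1059]
tcp_rot: [-0.0, 0.918, -0.396, 0.001]
ft_force: [-0.2, 4.4, 5.6]
grip_width: 0.203
grip_force: 8.8
time: 28.72
position: [0.5042, -0.3523, 0.1057]
tcp_rot: [-0.0, 0.85, -0.527, 0.001]
ft_force: [0.5, 4.0, 4.5]
grip_width: 0.222
grip_force: 9.5
yaw -63.63 j7 -2.06 pos [ 0.5042 -0.3523  0.1057] shift cm [-0.08  0.09  0.07] turn -1.494
[(1498, array([315.8, 284.6]), [290, 254, 51, 57], ((316.01708984375, 282.85498046875), (66.67481994628906, 35.45365905761719), 70.14479064941406))] [(648, array([288.2, 260.1]), [272, 243, 43, 42], ((290.7441101074219, 261.5264587402344), (27.457345962524414, 42.259769439697266), 57.528804779052734))]
```

```bash
python3 -m crank '[[[0,0,0],0.1,-1],[[0,0,0],0.1,-1],[[0,0,0],0.08,-1],[[0,0,0],0,-1],[[0,0,0],0,-1]]' 10
python3 -c "
from h import *
s=arm.observe();print(s['ft_torque'],s['joint_pos'][6])"
python3 -m crank '[[[0,0,0],0,-0.2],[[0,0,0],0,-0.2],[[0,0,0],0,-0.2],[[0,0,0],0,-0.2],[[0,0,-2],0,-0.2],[[0,0,-3],0,-0.2],[[0,0,-2],0,-0.2],[[0,0,0],0,-0.2],[[0,0,0],0,-0.2]]'
python3 - <<'E'
from h import *
c=grab("wrist");np.save("w10.npy",c,allow_pickle=True)
for lo,hi in(((0,150,40),(8,255,255)),((0,150,165),(8,255,255)),((8,90,60),(25,255,255))):
  r=blob(c,lo,hi,(250,130,400,300),20)[:2]
  for q in r: print(q[0],q[1],q[3],[plane(c,t,.125)[:2].round(4).tolist() for t in cv2.boxPoints(q[3])])
E
```

```text
time: 29.18
position: [0.5041, -0.3513, 0.1057]
tcp_rot: [-0.001, 0.767, -0.641, -0.0]
ft_force: [-0.0, 6.1, 6.3]
grip_width: 0.267
grip_force: 12.2
[ 1.63319091 -0.23982421  0.29860858] -2.3007454117759907
time: 29.93
position: [0.5031, -0.3543, 0.1763]
tcp_rot: [0.0, 0.766, -0.643, 0.001]
ft_force: [0.3, 0.1, -0.3]
grip_width: 0.399
grip_force: 0.0
880 [318.5 249.6] ((318.17694091796875, 249.08462524414062), (53.18669891357422, 23.141704559326172), 25.559965133666992) [[0.5239, -0.3554], [0.5195, -0.3708], [0.4854, -0.3606], [0.4892, -0.3447]]
57 [326.8 257.9] ((327.1418762207031, 258.39862060546875), (23.598270416259766, 2.557447671890259), 54.462318420410156) [[0.5039, -0.3578], [0.5027, -0.3591], [0.4911, -0.3471], [0.4923, -0.3458]]
511 [295.3 243.4] ((300.5, 243.5), (33.941123962402344, 29.698484420776367), 45.0) [[0.5319, -0.3583], [0.5203, -0.375], [0.5019, -0.3614], [0.5134, -0.3442]]
```

```bash
python3 - <<'E'
from kf import *
c=np.load("w10.npy",allow_pickle=True).item()
K,D=np.array(c["mtx"]),np.array(c["dist_coeffs"]);L=np.array([np.sin(yaw),-np.cos(yaw),0])
n=-.438*u+.899*Z;X=.899*u+.438*Z;S=.3485*u+.5148*L+.085*Z
pr=lambda P:cv2.projectPoints((c["A"].T@(P-c["C"]))[None],np.zeros(3),np.zeros(3),K,D)[0][0,0]
for ps in(.9,1.05,1.15,1.25):
  k=np.cos(ps)*X+np.sin(ps)*L;y=np.cross(n,k);T=S+.044*n
  a,b=pr(T+.012*k),pr(T-.012*k);d=a-b
  print(ps,"top ang",np.degrees(np.arctan2(d[1],d[0])).round(1),np.hypot(*d).round(1),"corners",[pr(T+s*.012*k+t*.005*y).round(0).tolist() for s in(1,-1) for t in(1,-1)])
g=cv2.cvtColor(c['color'],cv2.COLOR_RGB2HSV)
for r in range(224,282,3): print(r,"".join("#" if v>165 else "+" if v>135 else "-" if v>100 else "." if v>50 else " " for v in np.where((g[r,286:350,0]<9)&(g[r,286:350,1]>140),g[r,286:350,2],0)))
E
```

```text
0.9 top ang -143.6 31.1 corners [[310.0, 253.0], [318.0, 240.0], [335.0, 271.0], [343.0, 259.0]]
1.05 top ang -133.9 31.4 corners [[311.0, 250.0], [321.0, 239.0], [333.0, 273.0], [342.0, 262.0]]
1.15 top ang -127.6 31.8 corners [[311.0, 248.0], [322.0, 238.0], [331.0, 273.0], [341.0, 263.0]]
1.25 top ang -121.4 32.1 corners [[312.0, 246.0], [324.0, 238.0], [329.0, 274.0], [340.0, 265.0]]
224                                                                 
227                                                                 
230                                                                 
233             .........                                           
236          .....................                                  
239         -------.......................                          
242             -----------.............-------                     
245                ++++++-----------------++++---                   
248                  -+++++++++++---++++++++++++---                 
251                     +++++++++++++++###++++++++---               
254                       +++++++--. .-++###++++++++---             
257                        -+++++++-.   .-+###+++++++-----          
260                              ++++--.  .-+###++++++++++-         
263                                    ------+++##+++++++++-        
266                                          -++++##++++++          
269                                                +++              
272                                                                 
275                                                                 
278                                                                 
281
```

```bash
python3 -m crank '[[[0,0,1],0,-1],[[0,0,1.5],0,-1],[[0,0,1.5],0,-1],[[0,0,0],0,-1],[[0,0,0.3],0,-1],[[0,0,0.3],0,-1],[[0,0,0],0,-1],[[0,0,0],0,-1]]' 20
python3 -m crank '[[[0,0,0.2],0,-1],[[0,0,0],0,-1],[[0,0,0],0,-1]]'
python3 -m crank '[[[0,0,0.2],0,-1],[[0,0,0],0,-1],[[0,0,0],0,-1]]'
```

```text
time: 30.65
position: [0.5034, -0.3529, 0.1296]
tcp_rot: [-0.0, 0.766, -0.643, 0.0]
ft_force: [0.5, -0.4, -0.0]
grip_width: 0.01
grip_force: 0.0
time: 30.9
position: [0.5036, -0.3532, 0.128]
tcp_rot: [-0.0, 0.766, -0.643, 0.001]
ft_force: [0.6, -0.5, 2.2]
grip_width: 0.005
grip_force: 0.8
time: 31.15
position: [0.5038, -0.3542, 0.1269]
tcp_rot: [0.0, 0.766, -0.643, 0.002]
ft_force: [-1.1, -0.5, 6.1]
grip_width: 0.006
grip_force: 3.1
```

The key is seated: contact is at z 0.128, as expected for a key that is fully in. Its angle of about 1.19 rad puts the switch on. Now the rod: measure the bench and move.

```bash
python3 -m crank '[[[0,0,-4],-0.12,0],[[0,0,-4],-0.12,0.5],[[0,0,-3],-0.12,1],[[0,0,0],-0.12,1],[[0,0,0],-0.12,1],[[0,0,0],-0.12,1],[[0,0,0],-0.12,1],[[0,0,0],-0.12,1],[[0,0,0],-0.12,1],[[0,0,0],-0.12,1]]' >/dev/null
python3 -m crank '[[[0,0,0],-0.12,1],[[0,0,0],-0.12,1],[[0,0,0],-0.12,1],[[0,0,0],-0.12,1],[[0,0,0],0,1]]'
python3 - <<'E'
from h import *
a,b=grab("scene"),grab("side");go(.443,.291,.22,87)
for n,c,p,q in(("a",a,(248,249.9),(298.4,236.4)),("b",b,(287,277.1),(317.5,239.75))):
    P,Q=plane(c,p,.13),plane(c,q,.13);d=Q-P;print(n,P.round(4),Q.round(4),np.linalg.norm(d),"bench yaw",np.degrees(np.arctan2(d[1],d[0]))+90)
r=blob(a,(20,150,100),(32,255,255),(240,225,290,250),4)[:2];print(r,[plane(a,x[1],.082).round(4) for x in r])
p,q=blob(a,(3,110,60),(20,255,255),(240,230,305,290))[0],0
for n,c,box in(("a",a,(222,275,285,312)),("b",b,(300,290,345,340))): print(n,[plane(c,x[1],.109).round(4) for x in blob(c,(105,130,50),(125,255,255),box)[:1]])
E
```

```text
time: 32.4
position: [0.5029, -0.3524, 0.235]
tcp_rot: [-0.0, 0.99, 0.142, -0.0]
ft_force: [-0.1, -0.7, 0.7]
grip_width: 0.984
grip_force: 0.0
yaw 16.02 j7 -0.78 pos [ 0.5029 -0.3526  0.2351] shift cm [ 12.   -63.52   1.54] turn -1.239
a [0.5542 0.2543 0.13  ] [0.5425 0.1319 0.13  ] 0.12305061471743092 bench yaw -5.45216263709942
b [0.5556 0.2579 0.13  ] [0.5454 0.1352 0.13  ] 0.12308838766394953 bench yaw -4.751055509676192
[(72, array([262. , 235.7]), [254, 232, 17, 8], ((261.9117736816406, 235.64706420898438), (4.123106002807617, 16.97749137878418), 75.96376037597656))] [array([0.6389, 0.1867, 0.082 ])]
a [array([0.4388, 0.2936, 0.109 ])]
b [array([0.4434, 0.2941, 0.109 ])]
```

```bash
python3 -m crank '[[[0.75,-3.95,0],0,1],[[0.75,-3.95,0],0,1],[[0.75,-3.95,0],0,1],[[0.75,-3.95,0],0,1],[[0.75,-3.95,0],0,1],[[0.75,-3.95,0],0,1],[[0.75,-3.95,0],0,1],[[0.75,-3.95,0],0,1],[[0.75,-3.95,0],0,1],[[0.75,-3.95,0],0,1]]' >/dev/null
python3 -m crank '[[[0.75,-3.95,0],0,1],[[0.75,-3.95,0],0,1],[[0.75,-3.95,0],0,1],[[0.75,-3.95,0],0,1],[[0.75,-3.95,0],0,1],[[0,0,0],-0.124,1],[[0,0,0],-0.124,1],[[0,0,0],-0.124,1],[[0,0,0],-0.124,1],[[0,0,0],-0.124,1]]' >/dev/null
python3 -m crank '[[[0,0,0],-0.124,1],[[0,0,0],-0.124,1],[[0,0,0],-0.124,1],[[0,0,0],-0.124,1],[[0,0,0],-0.124,1],[[0,0,0],0,1],[[0,0,0],0,1]]'
python3 - <<'E'
from h import *
go(.442,.292,.16,87)
c=grab("wrist")
for q in blob(c,(105,130,40),(125,255,255),(0,0,640,310),60)[:3]:
    P=np.array([plane(c,t,.117)[:2] for t in cv2.boxPoints(q[3])]);print(q[0],q[1],q[3],P.round(4).tolist())
    L=sorted([P[1]-P[0],P[2]-P[1]],key=lambda v:-np.linalg.norm(v));print(P.mean(0),[np.linalg.norm(v).round(4) for v in L],np.degrees(np.arctan2(L[0][1],L[0][0])))
E
```

```text
time: 34.75
position: [0.4459, 0.2476, 0.2352]
tcp_rot: [-0.0, 0.726, 0.688, -0.0]
ft_force: [0.5, -0.2, -0.4]
grip_width: 1.001
grip_force: 0.0
yaw 86.96 j7 -0.82 pos [0.4459 0.2476 0.2352] shift cm [ 4.42 -0.62  7.52] turn -0.001
2011 [315.3 172.5] ((315.5, 174.0), (118.0, 17.0), 90.0) [[0.438, 0.3418], [0.4514, 0.3411], [0.4463, 0.2448], [0.4316, 0.2456]]
[0.44183356 0.29334911] [np.float64(0.0964), np.float64(0.0134)] -92.98114019802163
```

```bash
python3 -m crank '[[[2.3,-0.35,1],0,1],[[2.25,-0.3,2],0,1],[[0,0,3.5],0,1],[[0,0,3.5],0,1],[[0,0,3],0,1],[[0,0,1.8],0,0.2],[[0,0,0],0,-0.3],[[0,0,0],0,-0.3],[[0,0,0],0,-1],[[0,0,0],0,-1]]' 35
python3 -m crank '[[[0,0,0],0,-1],[[0,0,0],0,-1],[[0,0,0],0,-1],[[0,0,0],0,-1],[[0,0,0],0,-1],[[0,0,0],0,-1]]'
```

```text
time: 35.63
position: [0.4427, 0.2944, 0.0891]
tcp_rot: [0.0, 0.724, 0.69, 0.002]
ft_force: [-0.0, -0.1, 0.9]
grip_width: 0.71
grip_force: 0.0
time: 36.13
position: [0.4416, 0.2934, 0.0874]
tcp_rot: [0.0, 0.724, 0.69, 0.0]
ft_force: [-0.6, 0.2, -0.2]
grip_width: 0.246
grip_force: 0.0
```

```bash
python3 -m crank '[[[0,0,0],0,-1],[[0,0,0],0,-1],[[0,0,0],0,-1],[[0,0,-0.5],0,-1],[[0,0,-1.5],0,-1],[[0,0,-3],0,-1],[[0,0,-4],0,-1],[[0,0,-4],0,-1],[[0,0,-1],0,-1],[[0,0,0],0,-1]]'
python3 - <<'E'
from h import *
a,b=grab("scene"),grab("side")
print([plane(a,p,0).round(3) for p in((246,287),(120,325),(268,337))],[plane(b,p,0).round(3) for p in((275,340),(205,402))])
c=grab("wrist")
for q in blob(c,(105,130,40),(125,255,255),(0,0,640,310),60)[:1]: print(q[1],q[3])
go(.4966,.1993,.226,175)
E
```

```text
time: 36.97
position: [0.443, 0.2951, 0.2311]
tcp_rot: [0.001, 0.724, 0.69, 0.004]
ft_force: [0.2, 0.2, -1.5]
grip_width: 0.177
grip_force: 35.0
[array([ 0.57 ,  0.265, -0.   ]), array([0.594, 0.564, 0.   ]), array([0.403, 0.28 , 0.   ])] [array([0.537, 0.355, 0.   ]), array([0.594, 0.559, 0.   ])]
[321.2 256.8] ((321.0, 255.5), (107.0, 36.0), 90.0)
yaw 87.25 j7 -0.92 pos [0.4407 0.2924 0.2257] shift cm [-9.03  6.03 -0.03] turn -1.532
```

```bash
python3 -m crank '[[[-3.1,0.1,-1],0,-1],[[-3.1,0.1,-1],0,-1],[[-3.1,0.1,-1],0,-1],[[0,0,0],-0.11,-1],[[0,0,0],-0.11,-1],[[0,0,0],-0.11,-1],[[0,0,0],-0.11,-1],[[0,0,0],-0.11,-1],[[0,0,0],-0.11,-1],[[0,0,0],-0.11,-1]]' >/dev/null
python3 -m crank '[[[0,0,0],-0.11,-1],[[0,0,0],-0.11,-1],[[0,0,0],-0.11,-1],[[0,0,0],-0.11,-1],[[0,0,0],-0.11,-1],[[0,0,0],-0.11,-1],[[0,0,0],-0.1,-1],[[0,0,0],0,-1],[[0,0,0],0,-1]]'
python3 - <<'E'
from h import *
go(.4966,.1993,.226,175)
E
```

```text
time: 38.7
position: [0.4393, 0.1998, 0.2557]
tcp_rot: [-0.002, 0.046, 0.999, -0.0]
ft_force: [0.1, -0.3, -1.3]
grip_width: 0.181
grip_force: 35.0
yaw 174.76 j7 0.77 pos [0.4393 0.1998 0.2557] shift cm [-5.72  0.48  2.95] turn -0.004
```

```bash
python3 -m crank '[[[-2,0.15,0],0,-1],[[-2.1,0.2,0],0,-1],[[-2,0.15,0],0,-1],[[0,0,0],0,-1],[[0,0,3],0,-1],[[0,0,3],0,-1],[[0,0,2],0,-1],[[0,0,0],0,-1],[[0,0,0],0,-1]]'
python3 - <<'E'
from h import *
go(.5006,.1990,.1394,175)
E
```

```text
time: 39.45
position: [0.5002, 0.1998, 0.1764]
tcp_rot: [-0.001, 0.045, 0.999, -0.0]
ft_force: [0.4, 0.2, -0.8]
grip_width: 0.177
grip_force: 35.0
yaw 174.88 j7 0.69 pos [0.5002 0.1998 0.1764] shift cm [-0.06 -0.07  3.7 ] turn -0.002
```

```bash
python3 -m crank '[[[0,0,1.5],0,-1],[[0,0,1.5],0,-1],[[0,0,0.7],0,-1],[[0,0,0],0,-1],[[0,0,0],0,-1],[[0,0,0],0,-1]]'
python3 - <<'E'
from h import *
go(.5006,.1990,.1394,175)
a=grab("scene")
for q in blob(a,(20,150,100),(32,255,255),(235,215,300,265),4)[:2]: print("yellow",q[0],q[1],plane(a,q[1],.082).round(4))
b=grab("side")
for q in blob(b,(20,130,80),(32,255,255),(240,215,330,300),3)[:2]: print("yellow side",q[0],q[1],plane(b,q[1],.082).round(4))
E
```

```text
time: 39.95
position: [0.5021, 0.2006, 0.1417]
tcp_rot: [0.001, 0.044, 0.999, 0.0]
ft_force: [0.8, -0.9, -0.8]
grip_width: 0.183
grip_force: 35.0
yaw 174.9 j7 0.65 pos [0.5021 0.2006 0.1417] shift cm [ 0.13 -0.17  0.23] turn -0.002
```

```bash
python3 -m crank '[[[0.8,0,0],0,-1],[[0.8,0,0],0,-1],[[0.8,0,0],0,-1],[[0.8,0,0],0,-1],[[0.8,0,0],0,-1],[[0.7,0,0],0,-1],[[0.5,0,0],0,-1],[[0,0,0],0,-1],[[0,0,0],0,-1]]'
python3 -m crank '[[[0.3,0,0],0,-1],[[0.3,0,0],0,-1],[[0,0,0],0,-1],[[0,0,0],0,-1]]'
```

```text
time: 40.8
position: [0.4488, 0.2046, 0.1403]
tcp_rot: [-0.0, 0.044, 0.999, -0.0]
ft_force: [1.5, 0.8, -0.7]
grip_width: 0.182
grip_force: 35.0
time: 41.13
position: [0.4436, 0.2057, 0.1406]
tcp_rot: [0.0, 0.044, 0.999, 0.0]
ft_force: [1.2, 2.2, 0.5]
grip_width: 0.185
grip_force: 35.0
```

```bash
python3 -m crank '[[[0.3,0,0],0,-1],[[0.2,0,0],0,-1],[[0,0,0],0,-1],[[0,0,0],0,-1]]'
python3 -m crank '[[[0.3,0,0],0,-1],[[0.2,0,0],0,-1],[[0,0,0],0,-1],[[0,0,0],0,-1]]'
python3 - <<'E'
from h import *
a=grab("scene")
for q in blob(a,(18,120,60),(34,255,255),(235,215,310,275),3)[:3]: print("yellow",q[0],q[1],plane(a,q[1],.082).round(4))
b=grab("side")
for q in blob(b,(18,120,60),(34,255,255),(260,215,330,300),3)[:3]: print("yellow side",q[0],q[1],plane(b,q[1],.082).round(4))
E
```

```text
time: 41.47
position: [0.4387, 0.2067, 0.1407]
tcp_rot: [0.001, 0.044, 0.999, 0.001]
ft_force: [2.3, 2.4, 1.5]
grip_width: 0.18
grip_force: 35.0
time: 41.8
position: [0.438, 0.2064, 0.1411]
tcp_rot: [0.004, 0.045, 0.999, 0.002]
ft_force: [13.3, 2.4, -4.6]
grip_width: 0.181
grip_force: 35.0
yellow 38 [279.7 247.4] [0.5782 0.1663 0.082 ]
yellow 28 [268.4 235.3] [0.6328 0.172  0.082 ]
yellow 26 [300.9 241.4] [0.5738 0.111  0.082 ]
yellow side 61 [288.1 260.5] [0.5936 0.1928 0.082 ]
```

The force rise to 13 N and the bar at (0.594, 0.193) in the side view show that the shutter is at its open stop. I'll disengage and put the rod back.

```bash
python3 -m crank '[[[-0.6,0,0],0,-1],[[-0.8,0,0],0,-1],[[0,0,-2],0,-1],[[0,0,-3],0,-1],[[0,0,-3],0,-1],[[0,0,-3.5],0,-1],[[0.8,0,0],0,-1],[[0,0,0],0.11,-1],[[0,0,0],0.11,-1],[[0,0,0],0.11,-1]]' >/dev/null
python3 -m crank '[[[0,0,0],0.11,-1],[[0,0,0],0.11,-1],[[0,0,0],0.11,-1],[[0,0,0],0.11,-1],[[0,0,0],0.11,-1],[[0,0,0],0.11,-1],[[0,0,0],0.11,-1],[[0,0,0],0.11,-1],[[0,0,0],0.11,-1],[[0,0,0],0.11,-1]]' >/dev/null
python3 -m crank '[[[0,0,0],0.1,-1],[[0,0,0],0,-1],[[0,0,0],0,-1]]'
python3 - <<'E'
from h import *
go(.4416,.2934,.14,87.1)
b=grab("side")
for q in blob(b,(18,120,60),(34,255,255),(260,215,330,300),3)[:3]: print("yellow side",q[0],q[1],plane(b,q[1],.082).round(4))
E
```

```text
time: 43.82
position: [0.4383, 0.2046, 0.2542]
tcp_rot: [-0.001, 0.723, 0.691, -0.002]
ft_force: [0.4, -0.6, -0.3]
grip_width: 0.176
grip_force: 35.0
yaw 87.34 j7 -0.7 pos [0.4383 0.2046 0.2542] shift cm [ 8.91 -0.04 11.41] turn 0.004
yellow side 52 [288.1 260.3] [0.5938 0.1923 0.082 ]
yellow side 7 [327. 223.] [0.5656 0.0502 0.082 ]
```

```bash
python3 -m crank '[[[3,0,1],0,-1],[[3,0,2],0,-1],[[2.9,0,3],0,-1],[[0,0,3],0,-1],[[0,0,0],0,-1],[[0,0,0],0,-1],[[0,0,0],0,-1]]'
python3 - <<'E'
from h import *
go(.4416,.2934,.0874,87.25)
c=grab("wrist")
for q in blob(c,(105,130,40),(125,255,255),(0,0,640,310),60)[:1]: print(q[1],q[3])
a,b=grab("scene"),grab("side")
for n,c,box in(("a",a,(200,220,300,320)),("b",b,(280,270,350,350))):
  for q in blob(c,(105,130,50),(125,255,255),box)[:1]: print(n,q[1],q[3],plane(c,q[1],.165))
E
```

```text
time: 44.45
position: [0.4445, 0.2939, 0.1664]
tcp_rot: [0.0, 0.724, 0.69, 0.0]
ft_force: [0.9, 0.9, -0.2]
grip_width: 0.185
grip_force: 35.0
yaw 87.21 j7 -0.98 pos [0.4445 0.2939 0.1664] shift cm [-0.07 -0.29  7.9 ] turn -0.001
[321.  256.9] ((321.0, 255.5), (107.0, 36.0), 90.0)
a [233.2 272.2] ((233.58621215820312, 272.46551513671875), (10.584633827209473, 15.969799041748047), 68.19859313964844) [0.46607888 0.32025575 0.165     ]
b [315.  307.9] ((314.8027038574219, 307.5837707519531), (8.602011680603027, 19.262622833251953), 36.02737808227539) [0.45301403 0.31200845 0.165     ]
```

```bash
python3 -m crank '[[[-0.07,-0.28,0],0,-1],[[0,0,2],0,-1],[[0,0,0],0,-1],[[0,0,0],0,-1],[[0,0,0],0,-1]]'
python3 -c "
from h import *
go(.4416,.2934,.0874,87.25)"
```

```text
time: 45.02
position: [0.4413, 0.2939, 0.1462]
tcp_rot: [0.0, 0.724, 0.69, 0.0]
ft_force: [1.0, 0.1, -0.9]
grip_width: 0.178
grip_force: 35.0
yaw 87.24 j7 -1.0 pos [0.4413 0.2939 0.1462] shift cm [-0.05  0.03  5.88] turn -0.000
```

```bash
python3 -m crank '[[[0,0,2],0,-1],[[0,0,2],0,-1],[[0,0,1],0,-1],[[0,0,0.5],0,-1],[[0,0,0.3],0,-1],[[0,0,0],0,-1],[[0,0,0],0,-1],[[0,0,0],0,-1]]'
python3 -c "
from h import *
go(.4416,.2934,.0874,87.25)"
```

```text
time: 45.68
position: [0.4415, 0.2942, 0.0881]
tcp_rot: [0.0, 0.724, 0.69, 0.001]
ft_force: [-0.2, 0.6, -0.8]
grip_width: 0.183
grip_force: 35.0
yaw 87.25 j7 -1.07 pos [0.4415 0.2942 0.0881] shift cm [-0.08  0.02  0.07] turn 0.000
```

```bash
python3 -m crank '[[[0,0,0],0,0.3],[[0,0,0],0,0.3],[[0,0,0],0,0.3],[[0,0,0],0,0.3],[[0,0,0],0,0.3],[[0,0,0],0,0.3],[[0,0,-2],0,0.3],[[0,0,-4],0,0.3],[[0,0,-4],0,0.3],[[0,0,-4],0,0.3]]'
python3 -m crank '[[[-3,-1,-1],0,0.3],[[-1.5,-1,0],0,0.3],[[0,0,0],0,0.3],[[0,0,0],0,0.3],[[0,0,0],0,0.3]]'
python3 - <<'E'
from h import *
c=grab("wrist")
for q in blob(c,(105,130,40),(125,255,255),(0,0,640,310),60)[:1]:
    P=np.array([plane(c,t,.117)[:2] for t in cv2.boxPoints(q[3])]);L=sorted([P[1]-P[0],P[2]-P[1]],key=lambda v:-np.linalg.norm(v));print(P.mean(0),[np.linalg.norm(v).round(4) for v in L],np.degrees(np.arctan2(L[0][1],L[0][0])))
a,b=grab("scene"),grab("side")
for n,c,box in(("a",a,(222,275,285,312)),("b",b,(300,290,345,340))): print(n,[(x[1],x[3]) for x in blob(c,(105,130,50),(125,255,255),box)[:1]])
for q in blob(b,(18,120,60),(34,255,255),(260,235,325,300),3)[:2]: print("yellow",q[0],q[1],plane(b,q[1],.082).round(4))
for n,c,x in(("a",a,(445,165,490,215)),("b",b,(390,95,435,145))):print(n,blob(c,(0,140,40),(8,255,255),x,4)[:2])
E
```

```text
time: 46.52
position: [0.4404, 0.2936, 0.2287]
tcp_rot: [-0.0, 0.724, 0.69, -0.001]
ft_force: [1.1, 0.9, 0.0]
grip_width: 0.649
grip_force: 0.0
time: 46.93
position: [0.419, 0.2502, 0.2373]
tcp_rot: [-0.0, 0.724, 0.69, 0.0]
ft_force: [-0.2, -0.3, 0.0]
grip_width: 0.652
grip_force: 0.0
[0.43945794 0.29416936] [np.float64(0.0965), np.float64(0.0144)] 87.11266092849479
a [(array([252.2, 295.6]), ((252.6683807373047, 295.5261535644531), (9.79092025756836, 45.83064270019531), 72.25532531738281))]
b [(array([323.3, 316.4]), ((323.87152099609375, 315.911376953125), (7.465687274932861, 43.26124954223633), 34.592288970947266))]
yellow 53 [288.1 260.2] [0.594  0.1921 0.082 ]
yellow 20 [318.3 246. ] [0.5509 0.1212 0.082 ]
a [(45, array([468.9, 197.1]), [464, 191, 11, 12], ((469.2500305175781, 196.24998474121094), (4.949747085571289, 14.142135620117188), 45.0))]
b []
```

```bash
python3 -c "
from plant import arm
print(arm.finish_job())"
```

```text
the job is handed in; nothing more can be done
None
```

The job is handed in with no verdict shown: by my measurements the key is fully in and the switch on (key turned about 1.19 rad, so switch about 1.0), the shutter is at its open stop, and the rod is back in its rest; I didn't measure the beaker, bottle, timer or tape afterwards.

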